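Serve the oldest chocolates and top up the two dispensers

TASK

Two guests get a chocolate: from the bottom of the red dispenser slide out the oldest bar, the one sticking out in front, and lay it flat in the middle of the white plate; lay the oldest bar of the green dispenser likewise on the green plate. Both dispensers are full, so only once its oldest bar is out, top each one up with the loose fresh bar of its own colour, lying flat in the chute on top of the other two. Leave the loose yellow bar where it is.

Things in the scene. Friction and masses are not known exactly. Their poses are not given: they have to be found in the camera images.
- dispenser_red: Pale wood chute, fixed, full with 3 red bars lying flat, one on another, along x. Origin: chute middle, worktop level; -x is its front, z up. Inside 87 (x) x 40 (y) mm, floor 24 mm up, open top. Gate 47.5 mm before the origin with a 16 mm slot over the floor. Walls 62 mm, flared lips to 70, back to 76 mm up. Sides cut away over the middle 55 mm above 32 mm up, for fingers. Base 95x60.
- dispenser_green: Pale wood chute, fixed, full with 3 green bars lying flat, one on another, along x. Origin: chute middle, worktop level; -x is its front, z up. Inside 87 (x) x 40 (y) mm, floor 24 mm up, open top. Gate 47.5 mm before the origin with a 16 mm slot over the floor. Walls 62 mm, flared lips to 70, back to 76 mm up. Sides cut away over the middle 55 mm above 32 mm up, for fingers. Base 95x60.
- plate_white: Small round white plate, fixed on the worktop, 132 mm across, rim 12.5 mm high. Origin: centre of its underside, z up. Its flat inside is about 92 mm across and 5 mm above the worktop.
- plate_green: Small round green plate, fixed on the worktop, 132 mm across, rim 12.5 mm high. Origin: centre of its underside, z up. Its flat inside is about 92 mm across and 5 mm above the worktop.
- oldest_red: Rigid wrapped chocolate bar, red sleeve, silver ends, 80 (x) x 34 (y) x 12 (z) mm, 35 g, the lowest in the red dispenser. Origin: centre of its underside, z up. Starts flat on the chute floor, 24 mm up, 33.5 mm before the dispenser's origin, in line with it: 26 mm stick out past the gate over free space. Slides out along the dispenser's -x with under 2 N; the two above drop 12 mm.
- oldest_green: Rigid wrapped chocolate bar, green sleeve, silver ends, 80 (x) x 34 (y) x 12 (z) mm, 35 g, the lowest in the green dispenser. Origin: centre of its underside, z up. Starts flat on the chute floor, 24 mm up, 33.5 mm before the dispenser's origin, in line with it: 26 mm stick out past the gate over free space. Slides out along the dispenser's -x with under 2 N; the two above drop 12 mm.
- fresh_red: Loose fresh chocolate bar, red sleeve, silver ends, 80 (x) x 34 (y) x 12 (z) mm, 35 g, flat on the worktop in a row in front of the dish rack (rack wall 113 mm high). Origin: centre of its underside, z up. On top of the two bars left in the chute its underside is 48 mm above the worktop, its middle over the dispenser's origin; either end first.
- fresh_green: Loose fresh chocolate bar, green sleeve, silver ends, 80 (x) x 34 (y) x 12 (z) mm, 35 g, flat on the worktop in a row in front of the dish rack (rack wall 113 mm high). Origin: centre of its underside, z up. On top of the two bars left in the chute its underside is 48 mm above the worktop, its middle over the dispenser's origin; either end first.
- yellow_bar: Chocolate bar of the same size and shape with a yellow sleeve, lying in the row with the fresh bars; not part of the job. Origin: centre of its underside; z up.
Mind the look-alikes: they are no part of the job. What is shaped like the oldest_red but black is not meant.

How it is judged (in metres and radians):
At the end, for the whole second after the job is handed in: Oldest red bar flat on the white plate, oldest green on the green plate, within 25 mm of the centre; each fresh bar flat (0.12 rad) in its own colour's chute, within 15 mm and 0.2 rad of its middle and line, underside 43 to 53 mm above the worktop, on the two others; all at rest (horizontal distance between oldest_red and plate_white below 0.025 m and z of oldest_red in the frame of plate_white between 0.002 and 0.012 m and angle between each of oldest_red, oldest_green's own z axis and vertical below 0.15 rad and horizontal distance between fresh_red and dispenser_red below 0.015 m and z of fresh_red in the frame of dispenser_red between 0.043 and 0.053 m and angle between each of fresh_red, fresh_green's own z axis and vertical below 0.12 rad and angle between the x axis of fresh_red and the x axis of dispenser_red, either way round below 0.2 rad and linear speed of each of oldest_red, fresh_red, oldest_green, fresh_green below 0.02 m/s and horizontal distance between oldest_green and plate_green below 0.025 m and z of oldest_green in the frame of plate_green between 0.002 and 0.012 m and horizontal distance between fresh_green and dispenser_green below 0.015 m and z of fresh_green in the frame of dispenser_green between 0.043 and 0.053 m and angle between the x axis of fresh_green and the x axis of dispenser_green, either way round below 0.2 rad); the robot touches nothing.
It fails at once if the fresh red bar is put into the red dispenser while the oldest is still in it (it is full) (horizontal distance between fresh_red and dispenser_red below 0.025 m and z of fresh_red in the frame of dispenser_red below 0.066 m and horizontal distance between oldest_red and dispenser_red below 0.08 m).
It fails at once if the fresh green bar is put into the green dispenser while the oldest is still in it (it is full) (horizontal distance between fresh_green and dispenser_green below 0.025 m and z of fresh_green in the frame of dispenser_green below 0.066 m and horizontal distance between oldest_green and dispenser_green below 0.08 m).
It fails at once if the yellow bar is moved from its place (distance of yellow_bar from where it was at the start of the episode above 0.03 m).
It also fails if it takes over 112 s, if anything falls off the work surface, if the arm or the gripper's body presses on something with over 40 N, if the wrist force passes 120 N, or if a joint passes its speed limit or range.

ROBOT

A 7-joint arm with a two-finger parallel gripper is mounted at the origin on a cart in front of the work surface, level with it; the furniture and walls round the work are solid. World frame = base frame: x ahead of the robot, y to its left, z up, the work surface at z = 0. Lengths are in mm, angles in rad, forces in N, time in s.
With the tool pointing down it reaches from about 400 to 900 mm from the base axis. Payload 5.6 kg.
Tool frame: the origin (TCP) lies on the centre line of the jaws, within the pads' length; the fingertips stand 14 mm ahead of it and the grasp point (between the pads) lies 5 mm behind it; z points along the fingers, x is the direction in which the jaws open and shut, and the axes are right-handed (so a half turn about z gives the same grasp; the last joint's range is limited). The gripper opens to 92 mm and grips with 3 to 60 N. Pads are 20 mm wide; open, the fingers measure 128 mm over their backs; the gripper's body (75 mm by 189 mm) begins 69 mm behind the grasp point.
Start: joints at [1.138, 0.468, -0.012, 1.603, 0.006, 1.071, -0.056], TCP at [246.962, -601.265, 201.592] pointing down, gripper open.
Joint ranges: [-2.53, 2.53], [-0.31, 2.02], [-1.57, 1.55], [0.28, 2.44], [-1.29, 4.43], [0.15, 1.84], [-2.92, 2.92]. Speed limits (rad/s): [2.57, 2.57, 3.14, 3.14, 3.14, 3.14, 3.14].

INTERFACE

Orientations are given as a unit quaternion [x, y, z, w].
In Python, from bench import ctrl, grab_frame, order gives the robot as it stands.
- The arm moves only by the tool move_arm, never from a script. Its argument "increments" is a list of rows, each an object of numbers: "tx", "ty", "tz": the shift along the tool's x, y, z in mm; "roll": the turn about the tool's z in rad. In form: [{"tx": .., "ty": .., "tz": .., "roll": ..}, ...]. A call has 1 to 10 rows; each row shifts and turns the pose as measured when the row begins, along the tool's axes as they then stand; what a row does not reach is not made up. A row lasts 1/12 s, in which the tool goes at most 41.7 mm and 7.16 degrees, less where a joint would pass 70% of its speed; a pose out of reach is approached as far as the arm can. A call with a gripper value outside its range is refused whole. "jaw" is the opening, from 0 (shut) to 1 (fully open), set as the call begins (left out, the last holds). The fingers move at their own pace and stop on an object; "newtons" is the grip in N (left out, the last holds). Time passes only in rows, so rows that do not move let the fingers close. It gives the time, the measured TCP pose, the force and the opening at its end, in the units of the state.
- ctrl.sense(): the state, without advancing time (a new reading comes with each control period).
- grab_frame(name): name is "side" or "top" or "wrist"; returns a dict with "color" (420x560x3 uint8, red, green, blue), "fx", "fy", "cx", "cy" (pixels), "k1" (the pictures are not rectified: a ray, as slopes to the right and down, at radius r is drawn at 1 + k1 r^2 times it, then the intrinsics apply), "R" (3x3) and "t" (3): a world point X has camera coordinates R X + t. Camera axes: x right, y down, z forward; pixel columns grow to the right and rows downward; lengths in mm; the calibration is good to about 2 mm. A picture is of the moment at which its call begins. There is no depth.
- order.finish_job(): hands the job in, once; it reports no verdict.
The state is a dict: "clock": time; "qpos": joint angles; "dq": joint speeds; "joint_torque": joint torques, N m; "eef_pos": TCP position; "tool_rot": TCP orientation; "force": force on the tool from outside, world axes, zero at the start; "wrist_torque": the same for the moment, N m; "width": finger opening in mm.
Only numpy, scipy, OpenCV 4.12 (cv2) and the standard library are available. Lean on these libraries where they do the work, as an engineer would, in place of code of your own. Each camera call takes 0.05 s, during which the arm holds its last target.

## Working session

There is one attempt and no reset: what is moved stays moved. The work goes in short steps, Python scripts to look and compute and a tool call to move; the robot and the scene stay as the last step left them, time stands still between calls to the robot, and variables do not carry over. Pictures are saved under pics/ and viewed, and the job is handed in when it is done.

Besides the shell and the picture viewer there is one more tool, called after "Call:" by a JSON object that holds its "fn" and its "kwargs", one argument or row to a line. move_arm: Moves the arm, as the interface text tells. Its arguments: {"type":"object","properties":{"increments":{"type":"array","items":{"type":"object","properties":{"tx":{"type":"number"},"ty":{"type":"number"},"tz":{"type":"number"},"roll":{"type":"number"}}}},"jaw":{"type":"number"},"newtons":{"type":"number"}},"required":["increments"]}

```bash
mkdir -p pics; ls
python3 - <<'E'
from bench import ctrl, grab_frame, order
import cv2
s=ctrl.sense(); print(s)
for n in ("side","top","wrist"):
    f=grab_frame(n); cv2.imwrite(f"pics/{n}0.png",f["color"][:,:,::-1])
    print(n,{k:f[k] for k in f if k!="color"})
E
```

```text
pics
{'clock': 0.0, 'qpos': array([ 1.13799362,  0.46835223, -0.01157058,  1.60362637,  0.00603019,
        1.07139374, -0.05631246]), 'dq': array([-0.0001078 ,  0.0008993 , -0.00023039,  0.00182402,  0.00142847,
        0.00043683,  0.00161264]), 'joint_torque': array([ 2.32521334e-04, -5.20576394e+01, -1.21901458e-02, -2.43750250e+01,
       -5.66007709e-02,  1.70887553e-02,  1.71627912e-04]), 'eef_pos': array([ 246.68002853, -600.71812072,  200.65541411]), 'tool_rot': array([ 8.30638597e-01, -5.56811241e-01, -7.67736983e-04, -4.16093453e-04]), 'force': array([-0.33582639,  0.40365293, -0.29053533]), 'wrist_torque': array([ 0.03360044,  0.01813424, -0.07827725]), 'width': 92.31393159121546}
side {'fx': 400.8214968750161, 'fy': 400.8214968750161, 'cx': 272.3022487898582, 'cy': 202.59264127052933, 'k1': 0.022597226871114883, 'R': array([[-0.99976444, -0.01122297,  0.01857724],
       [-0.02161425,  0.59264079, -0.80517682],
       [-0.00197315, -0.80538869, -0.59274376]]), 't': array([ 544.39335844,   78.07156399, 1188.6116569 ])}
top {'fx': 544.8878640282945, 'fy': 544.8878640282945, 'cx': 281.22571222139084, 'cy': 210.93601360226464, 'k1': 0.07346586660498115, 'R': array([[-5.48687494e-04, -9.99986292e-01,  5.20711688e-03],
       [-9.92016224e-01, -1.12365526e-04, -1.26110263e-01],
       [ 1.26109120e-01, -5.23473955e-03, -9.92002564e-01]]), 't': array([ -59.25806363,  529.76331264, 1306.34515918])}
wrist {'fx': 368.04445966948344, 'fy': 368.04445966948344, 'cx': 280.7127273406147, 'cy': 212.66115227569367, 'k1': 0.007285192545385085, 'R': array([[ 0.37982211, -0.92505765, -0.00187614],
       [-0.8920282 , -0.36679607,  0.26409532],
       [-0.24499156, -0.09863567, -0.96449476]]), 't': array([-649.2705703 ,  -28.73748556,  391.60460757])}
```

View pics/top0.png

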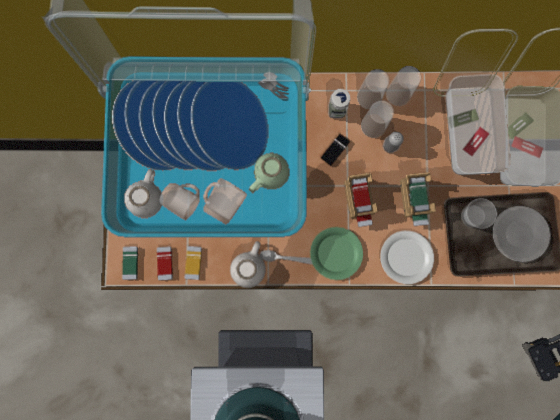

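View pics/side0.png

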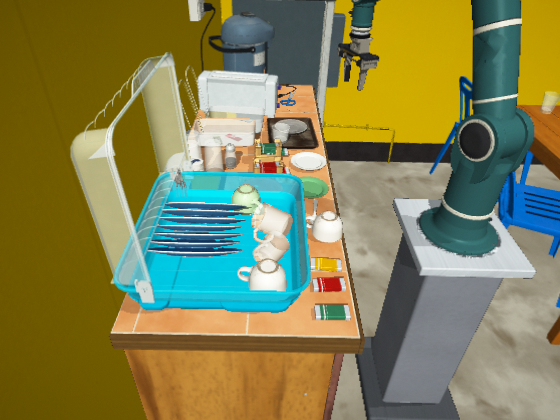

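View pics/wrist0.png

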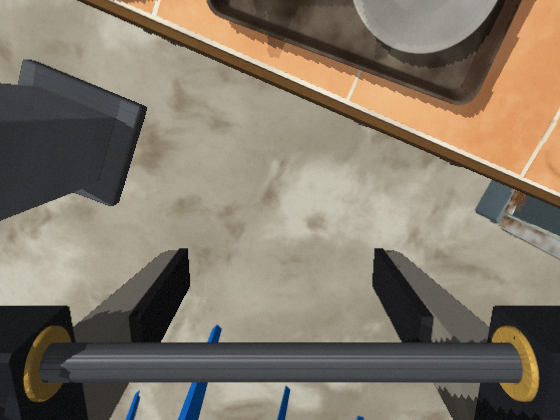

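The top view shows the loose green (130,263), red (165,262) and yellow (192,262) bars. The red chute is at (361,199), the green chute at (419,198), the green plate at (337,254) and the white plate at (407,257). I'll zoom in and measure.

```bash
cat > h.py <<'E'
import numpy as np, cv2
from bench import ctrl, grab_frame, order
def px2w(f,u,v,z):
    K=np.array([[f["fx"],0,f["cx"]],[0,f["fy"],f["cy"]],[0,0,1]])
    p=cv2.undistortPoints(np.array([[[u,v]]],float),K,np.array([f["k1"],0,0,0,0]))[0,0]
    R,t=np.array(f["R"]),np.array(f["t"])
    d=R.T@np.array([p[0],p[1],1]); c=-R.T@t
    return c+d*(z-c[2])/d[2]
def w2px(f,X):
    K=np.array([[f["fx"],0,f["cx"]],[0,f["fy"],f["cy"]],[0,0,1]])
    X=np.atleast_2d(np.array(X,float))
    p,_=cv2.projectPoints(X,cv2.Rodrigues(np.array(f["R"]))[0],np.array(f["t"]),K,np.array([f["k1"],0,0,0,0]))
    return p[:,0]
def tool():
    from scipy.spatial.transform import Rotation as Ro
    s=ctrl.sense(); R=Ro.from_quat(s["tool_rot"]).as_matrix()
    return s,R
def go(target,yaw=None):
    """print needed tool-frame shift; target TCP world; yaw=world angle of tool x wanted (mod pi)"""
    s,R=tool()
    d=R.T@(np.array(target)-s["eef_pos"])
    cur=np.arctan2(R[1,0],R[0,0])
    print("t",round(s["clock"],2),"pos",s["eef_pos"].round(1),"yawx",round(cur,3),"tilt",R[:,2].round(3),"w",round(s["width"],1),"F",s["force"].round(1))
    out="shift "+str(d.round(1))
    if yaw is not None:
        dy=(yaw-cur+np.pi/2)%np.pi-np.pi/2
        out+=f" roll(tool) {-dy:.3f} (alt {-(dy-np.sign(dy)*np.pi):.3f})  q7 {s['qpos'][6]:.2f}"
    print(out)
E
python3 - <<'E'
from h import *
f=grab_frame("top"); im=f["color"][:,:,::-1]
cv2.imwrite("pics/a.png",cv2.resize(im[160:290,295:445],None,fx=5,fy=4.6*5/5*1,interpolation=cv2.INTER_CUBIC)[:600])
cv2.imwrite("pics/b.png",cv2.resize(im[230:290,100:260],None,fx=5,fy=5,interpolation=cv2.INTER_CUBIC))
hsv=cv2.cvtColor(f["color"],cv2.COLOR_RGB2HSV)
E
```

```text
(no output)
```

View pics/a.png

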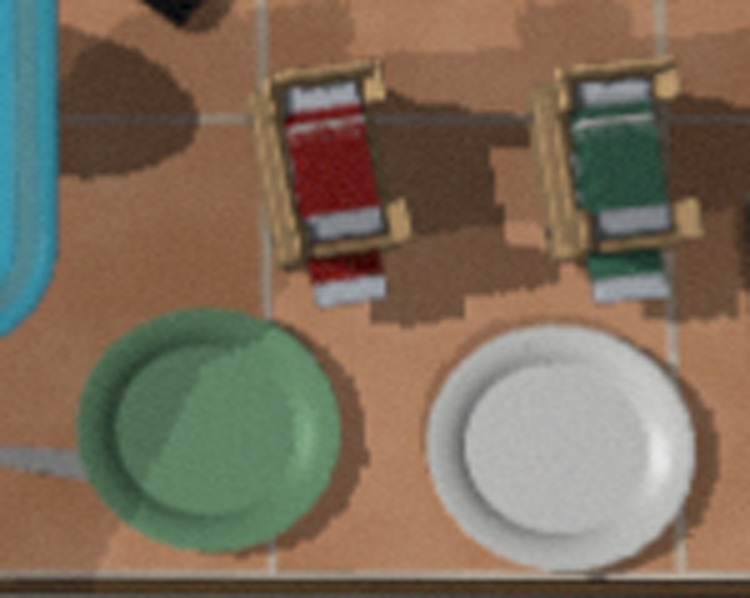

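View pics/b.png

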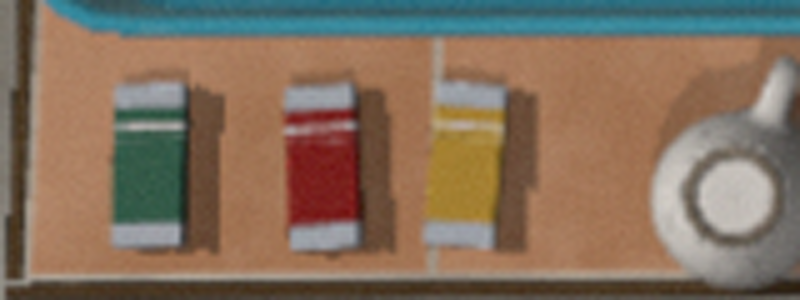

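Run:
```python
from h import *
from scipy.optimize import least_squares
f=grab_frame("top")
print("cam",-np.array(f["R"]).T@f["t"])
A=lambda x,y:(295+x/5,160+y/4.6)
B=lambda x,y:(100+x/5,230+y/5)
def fit(name,pts,z,L=80,W=34):
    w=np.array([px2w(f,u-0.4,v-0.4,z)[:2] for u,v in pts])  # resize half-pixel
    loc=np.array([[L/2,W/2],[L/2,-W/2],[-L/2,-W/2],[-L/2,W/2]])
    def r(p):
        c,s=np.cos(p[2]),np.sin(p[2]); return (loc@np.array([[c,s],[-s,c]])+p[:2]-w).ravel()
    q=least_squares(r,[*w.mean(0),0.]); print(name,q.x.round(3),"rms",np.sqrt(np.mean(q.fun**2)).round(1),"LW",np.linalg.norm(w[0]-w[3]).round(1),np.linalg.norm(w[0]-w[1]).round(1)); return q.x
fg=fit("fresh_green",[B(116,83),B(185,83),B(182,247),B(112,247)],12)
fr=fit("fresh_red",[B(287,88),B(354,85),B(361,246),B(292,250)],12)
ye=fit("yellow",[B(440,83),B(505,88),B(495,248),B(424,244)],12)
dr=fit("red top bar",[A(290,85),A(355,80),A(385,232),A(317,240)],60)
dg=fit("green top bar",[A(582,82),A(648,80),A(670,230),A(598,236)],60)
# plates: circle fit rim z=12.5 
for n,pts in (("gp",[(78,425),(340,430),(208,310),(210,550)]),("wp",[(427,447),(695,447),(560,325),(560,571)])):
    w=np.array([px2w(f,*[q-.4 for q in A(*p)],12.5)[:2] for p in pts]); print(n,w.round(0).tolist(),((w[0]+w[1])/2)[1].round(1),((w[2]+w[3])/2)[0].round(1))
for c in [(317,302),(385,296)]: print("front red",px2w(f,*A(*c),24))
for c in [(596,302),(667,296)]: print("front green",px2w(f,*A(*c),24))
```

```text
cam [ 360.75924876  -52.35934753 1363.01490219]
fresh_green [4.05001e+02 3.12782e+02 1.40000e-02] rms 0.3 LW 79.9 33.5
fresh_red [4.03576e+02 2.27842e+02 6.40000e-02] rms 0.5 LW 79.3 32.8
yellow [ 4.04104e+02  1.58190e+02 -6.00000e-02] rms 0.7 LW 79.0 32.1
red top bar [ 5.67326e+02 -2.54402e+02  1.43000e-01] rms 1.2 LW 83.2 31.6
green top bar [ 5.68429e+02 -3.92742e+02  7.90000e-02] rms 0.8 LW 81.9 31.8
gp [[430.0, -131.0], [427.0, -261.0], [492.0, -196.0], [364.0, -195.0]] -195.8 427.9
wp [[418.0, -303.0], [419.0, -434.0], [484.0, -370.0], [353.0, -366.0]] -368.7 418.5
front red [ 494.40967526 -249.7838957    24.        ]
front red [ 497.66085513 -283.30903144   24.        ]
front green [ 494.50989295 -386.67578424   24.        ]
front green [ 497.76685766 -421.44059318   24.        ]
```

Run:
```python
from h import *
f=grab_frame("top")
for u in (130,165,200): print("rack rim",px2w(f,u,236,113).round(0), px2w(f,u,231,113).round(0))
w=grab_frame("wrist"); c=-np.array(w["R"]).T@w["t"]
s,R=tool(); print("cam in tool",R.T@(c-s["eef_pos"]), "optical axis",R.T@np.array(w["R"])[2])
print("base red chute")
go([540,-330,330],np.pi/2+0.14)
```

```text
rack rim [462. 286. 113.] [473. 287. 113.]
rack rim [462. 207. 113.] [473. 207. 113.]
rack rim [462. 127. 113.] [473. 128. 113.]
cam in tool [   0.2169819   -75.64763492 -183.21666417] optical axis [-5.04207455e-04  2.63972410e-01  9.64530099e-01]
base red chute
t 0.35 pos [ 246.9 -601.2  201.4] yawx -1.181 tilt [-0.  0. -1.] w 92.1 F [ 0.6  0.1 -0.5]
shift [-139.5 -374.1 -128.6] roll(tool) 0.250 (alt -2.892)  q7 -0.06
```

Call:
{"fn": "move_arm", "kwargs": {
  "increments": [
    {"tz": -35, "roll": 0.12},
    {"tz": -35, "roll": 0.12},
    {"tx": -23, "ty": -33, "tz": -6},
    {"tx": -23, "ty": -33, "tz": -6},
    {"tx": -23, "ty": -33, "tz": -6},
    {"tx": -23, "ty": -33, "tz": -6},
    {"tx": -23, "ty": -33, "tz": -6},
    {"tx": -23, "ty": -33, "tz": -6},
    {"tx": -23, "ty": -33, "tz": -6},
    {"tx": -23, "ty": -33, "tz": -6}
  ],
  "jaw": 0.75
}}

```text
validation failed for argument at $.in...
```

Run:
```python
from h import *
f=grab_frame("wrist"); cv2.imwrite("pics/w1.png",f["color"][:,:,::-1])
go([540,-330,330],np.pi/2+0.14)
```

```text
t 0.4 pos [ 246.9 -601.2  201.4] yawx -1.181 tilt [-0.  0. -1.] w 91.8 F [ 0.1 -0.2 -0.6]
shift [-139.5 -374.1 -128.5] roll(tool) 0.250 (alt -2.892)  q7 -0.06
```

View pics/w1.png

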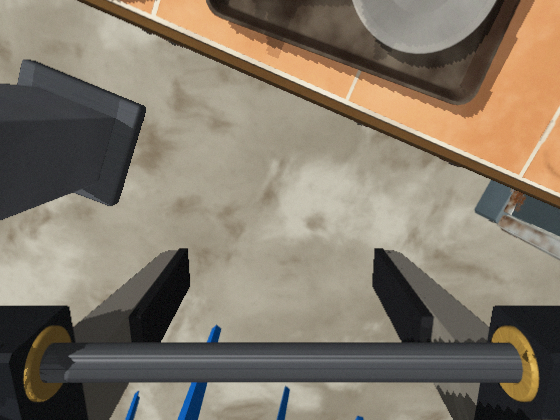

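The call was refused, so the arm hasn't moved and the wrist picture is unchanged. I'll retry with every field given in each row.

Call:
{"fn": "move_arm", "kwargs": {
  "increments": [
    {"tx": 0, "ty": 0, "tz": -35, "roll": 0.12},
    {"tx": 0, "ty": 0, "tz": -35, "roll": 0.12},
    {"tx": -23, "ty": -33, "tz": -6, "roll": 0},
    {"tx": -23, "ty": -33, "tz": -6, "roll": 0},
    {"tx": -23, "ty": -33, "tz": -6, "roll": 0},
    {"tx": -23, "ty": -33, "tz": -6, "roll": 0},
    {"tx": -23, "ty": -33, "tz": -6, "roll": 0},
    {"tx": -23, "ty": -33, "tz": -6, "roll": 0},
    {"tx": -23, "ty": -33, "tz": -6, "roll": 0},
    {"tx": -23, "ty": -33, "tz": -6, "roll": 0}
  ],
  "jaw": 0.75
}}

```text
clock: 1.23
eef_pos: [480.7, -386.1, 322.3]
tool_rot: [0.746, -0.666, -0.001, 0.002]
force: [0.8, -0.9, 0.2]
width: 68.6
```

Run:
```python
from h import *
f=grab_frame("wrist"); cv2.imwrite("pics/w2.png",f["color"][:,:,::-1])
go([540,-330,330],np.pi/2+0.14)
```

```text
t 1.28 pos [ 489.1 -377.7  323.5] yawx -1.445 tilt [ 0.002  0.003 -1.   ] w 68.7 F [4.9 5.5 0.9]
shift [-40.9 -56.5  -6.3] roll(tool) -0.014 (alt 3.127)  q7 -0.86
```

View pics/w2.png

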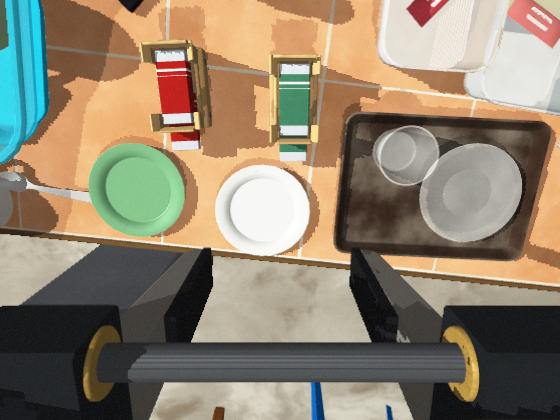

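Call:
{"fn": "move_arm", "kwargs": {
  "increments": [
    {"tx": -22, "ty": -7, "tz": 24, "roll": 0},
    {"tx": -22, "ty": -7, "tz": 24, "roll": 0},
    {"tx": -22, "ty": -7, "tz": 24, "roll": 0},
    {"tx": -22, "ty": -7, "tz": 24, "roll": 0},
    {"tx": -22, "ty": -7, "tz": 24, "roll": 0},
    {"tx": 0, "ty": 0, "tz": 0, "roll": 0},
    {"tx": 0, "ty": 0, "tz": 0, "roll": 0}
  ]
}}

```text
clock: 1.87
eef_pos: [516.0, -255.7, 201.8]
tool_rot: [0.754, -0.657, 0.004, -0.002]
force: [0.3, -0.8, 0.1]
width: 69.1
```

Run:
```python
from h import *
f=grab_frame("wrist"); cv2.imwrite("pics/w3.png",f["color"][:,:,::-1])
np.save("pics/w3.npy",{k:f[k] for k in f},allow_pickle=True)
go([508,-264,200],np.pi/2+0.14)
```

```text
t 1.92 pos [ 515.9 -255.2  201.6] yawx -1.434 tilt [ 0.008 -0.    -1.   ] w 68.8 F [-0.6  0.4 -0.9]
shift [7.6 9.  1.5] roll(tool) -0.003 (alt 3.139)  q7 -1.08
```

View pics/w3.png

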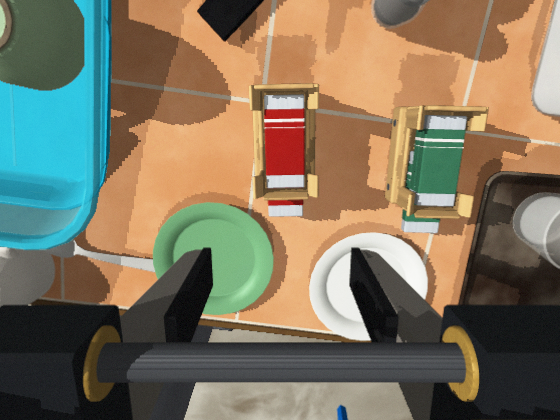

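```bash
cat >> h.py <<'E'
def wire(img,f,p,sc,off,color,items):
    c,s=np.cos(p[2]),np.sin(p[2]); R=np.array([[c,-s],[s,c]])
    for q in items:
        q=np.array(q,float); w=np.c_[q[:,:2]@R.T+p[:2],q[:,2]]
        px=(w2px(f,w)-off+0.5)*sc-0.5
        cv2.polylines(img,[np.round(px).astype(int)],True,color,1,cv2.LINE_AA)
def rect(x0,x1,y0,y1,z): return [(x0,y0,z),(x1,y0,z),(x1,y1,z),(x0,y1,z)]
DISP=[rect(-40,40,-17,17,60),rect(-73.5,-47.5,-17,17,36),rect(-73.5,-47.5,-17,17,24),rect(-47.5,47.5,-30,30,0)]
E
cat > ov.py <<'E'
from h import *
f=np.load("pics/w3.npy",allow_pickle=True).item()
im=f["color"][:,:,::-1]
for n,(u,v,p) in {"r":(240,75,(567.3,-254.4,.143)),"g":(380,90,(568.4,-392.7,.09))}.items():
    sc=5; g=cv2.resize(im[v:v+150,u:u+115],None,fx=4,fy=4,interpolation=cv2.INTER_CUBIC)
    o=g.copy(); wire(o,f,p,4,np.array([u,v]),(255,255,0),DISP)
    cv2.imwrite(f"pics/ov_{n}.png",np.hstack([g,o])[:, :800] if False else cv2.resize(np.hstack([g,o]),(800,522)))
E
python3 ov.py
```

```text
(no output)
```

View pics/ov_r.png

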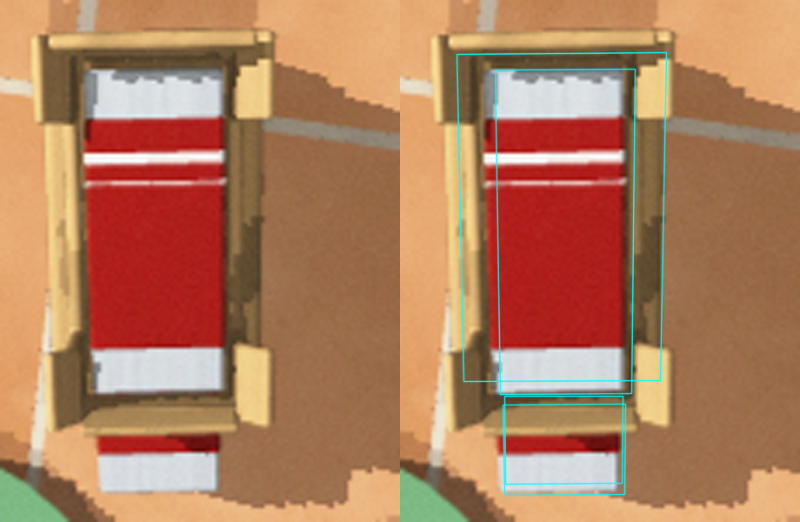

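View pics/ov_g.png

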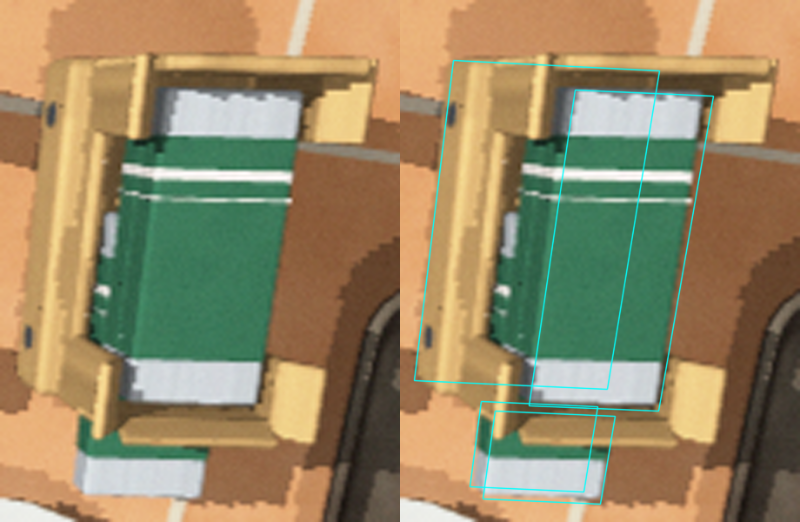

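```bash
cat > fit.py <<'E'
from h import *
from scipy.optimize import least_squares
f=np.load("pics/w3.npy",allow_pickle=True).item()
S=4*800/920
def fit(n,u0,v0,obs,p0):
    loc=np.array([o[0] for o in obs],float); px=np.array([(u0+(o[1][0]+.5)/S-.5,v0+(o[1][1]+.5)/S-.5) for o in obs])
    def r(p):
        c,s=np.cos(p[2]),np.sin(p[2]); w=np.c_[loc[:,:2]@np.array([[c,s],[-s,c]])+p[:2],loc[:,2]]
        return (w2px(f,w)-px).ravel()
    q=least_squares(r,p0); print(n,q.x.round(3)); print((q.fun.reshape(-1,2)).round(1).tolist())
T=60;H=36
fit("red all",240,75,[((40,17,T),(85,70)),((40,-17,T),(222,70)),((-40,-17,T),(223,392)),((-40,17,T),(93,392)),((-73.5,17,H),(100,491)),((-73.5,-17,H),(217.5,489))],(567,-254,.14))
fit("red oldest",240,75,[((-73.5,17,H),(100,491)),((-73.5,-17,H),(217.5,489))],(567,-254,.14))
fit("red backwall+base",240,75,[((47.5,30,76),(33,36)),((47.5,-30,76),(272,32)),],(567,-254,.14))
fit("green all",380,90,[((40,17,T),(162,88)),((40,-17,T),(302,95)),((-40,-17,T),(258,404)),((-40,17,T),(130,402)),((-73.5,17,H),(84,494)),((-73.5,-17,H),(203,496))],(567,-394,.1))
fit("green oldest",380,90,[((-73.5,17,H),(84,494)),((-73.5,-17,H),(203,496))],(567,-394,.1))
E
python3 fit.py
```

```text
red all [ 5.67335e+02 -2.52090e+02  1.53000e-01]
[[-0.4, -0.4], [0.5, -1.0], [0.2, -0.2], [-0.2, 0.4], [-0.5, 0.8], [0.3, 0.8]]
red oldest [ 5.68115e+02 -2.51987e+02  1.54000e-01]
[[-0.4, 0.0], [0.4, -0.0]]
red backwall+base [ 5.66196e+02 -2.51876e+02  1.52000e-01]
[[-3.3, 0.1], [3.3, 0.0]]
green all [ 5.69158e+02 -3.90994e+02  1.21000e-01]
[[0.5, -0.3], [0.0, -1.7], [-0.1, 0.4], [-0.7, 0.4], [0.2, 0.9], [0.1, 0.8]]
green oldest [ 5.70009e+02 -3.90771e+02  1.19000e-01]
[[0.1, 0.0], [-0.1, -0.0]]
```

Run:
```python
from h import *
go([506.2,-261.9,40],np.pi/2+0.153)
```

```text
t 1.92 pos [ 515.9 -255.2  201.6] yawx -1.434 tilt [ 0.008 -0.    -1.   ] w 68.8 F [-0.6  0.4 -0.9]
shift [  5.1  11.8 161.5] roll(tool) -0.016 (alt 3.126)  q7 -1.08
```

Call:
{"fn": "move_arm", "kwargs": {
  "increments": [
    {"tx": 2.5, "ty": 6, "tz": 35, "roll": -0.016},
    {"tx": 2.5, "ty": 6, "tz": 35, "roll": 0},
    {"tx": 0, "ty": 0, "tz": 35, "roll": 0},
    {"tx": 0, "ty": 0, "tz": 25, "roll": 0},
    {"tx": 0, "ty": 0, "tz": 0, "roll": 0},
    {"tx": 0, "ty": 0, "tz": 0, "roll": 0}
  ],
  "jaw": 0.6
}}

```text
clock: 2.42
eef_pos: [511.3, -274.5, 76.2]
tool_rot: [0.756, -0.654, 0.013, -0.003]
force: [0.2, -1.0, 0.6]
width: 55.2
```

Run:
```python
from h import *
f=grab_frame("wrist"); cv2.imwrite("pics/w4.png",f["color"][:,:,::-1])
go([506.2,-261.9,40],np.pi/2+0.153)
```

```text
t 2.47 pos [ 511.1 -274.7   76.4] yawx -1.427 tilt [ 0.024 -0.012 -1.   ] w 55.4 F [ 0.7 -0.3 -0.2]
shift [-13.9   3.8  36.1] roll(tool) -0.009 (alt 3.133)  q7 -1.07
```

View pics/w4.png

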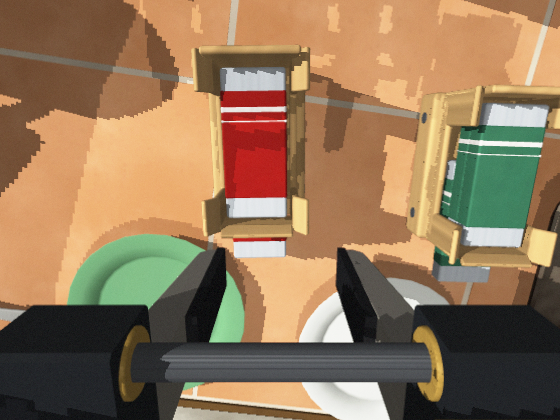

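The gripper has drifted sideways, so the jaws are right of the red bar (bar end at about 260,245), and it has a small tilt. From here I'll use slower steps.

Call:
{"fn": "move_arm", "kwargs": {
  "increments": [
    {"tx": -5, "ty": 1, "tz": 0, "roll": 0},
    {"tx": -5, "ty": 1, "tz": 0, "roll": 0},
    {"tx": -3, "ty": 1, "tz": 0, "roll": 0},
    {"tx": 0, "ty": 0, "tz": 0, "roll": 0}
  ]
}}

```text
clock: 2.8
eef_pos: [509.7, -264.0, 82.9]
tool_rot: [0.755, -0.655, 0.018, -0.005]
force: [0.2, 0.4, 0.4]
width: 55.0
```

Run:
```python
from h import *
go([506.2,-261.9,40],np.pi/2+0.153)
```

```text
t 2.8 pos [ 509.7 -264.    82.9] yawx -1.429 tilt [ 0.034 -0.017 -0.999] w 55.0 F [0.2 0.4 0.4]
shift [-3.5  4.5 42.7] roll(tool) -0.011 (alt 3.131)  q7 -1.09
```

Call:
{"fn": "move_arm", "kwargs": {
  "increments": [
    {"tx": 0, "ty": 0, "tz": 0, "roll": 0},
    {"tx": 0, "ty": 0, "tz": 0, "roll": 0}
  ]
}}

```text
clock: 2.97
eef_pos: [510.8, -263.8, 84.9]
tool_rot: [0.756, -0.654, 0.02, -0.005]
force: [-0.4, 0.2, -0.8]
width: 55.0
```

Run:
```python
from h import *
go([506.2,-261.9,40],np.pi/2+0.153)
```

```text
t 2.97 pos [ 510.8 -263.8   84.9] yawx -1.428 tilt [ 0.037 -0.019 -0.999] w 55.0 F [-0.4  0.2 -0.8]
shift [-3.6  5.8 44.7] roll(tool) -0.010 (alt 3.132)  q7 -1.09
```

Call:
{"fn": "move_arm", "kwargs": {
  "increments": [
    {"tx": 0, "ty": 0, "tz": 10, "roll": 0}
  ]
}}

```text
clock: 3.05
eef_pos: [512.9, -264.6, 76.9]
tool_rot: [0.756, -0.654, 0.022, -0.006]
force: [0.3, 0.5, 0.8]
width: 55.4
```

Run:
```python
from h import *
go([506.2,-261.9,40],np.pi/2+0.153)
```

```text
t 3.05 pos [ 512.9 -264.6   76.9] yawx -1.428 tilt [ 0.041 -0.021 -0.999] w 55.4 F [0.3 0.5 0.8]
shift [-4.6  7.6 36.5] roll(tool) -0.010 (alt 3.132)  q7 -1.09
```

Call:
{"fn": "move_arm", "kwargs": {
  "increments": [
    {"tx": 0, "ty": 0, "tz": 10, "roll": 0}
  ]
}}

```text
clock: 3.13
eef_pos: [513.7, -265.0, 66.7]
tool_rot: [0.756, -0.654, 0.023, -0.006]
force: [-0.6, -1.0, 0.2]
width: 55.4
```

Run:
```python
from h import *
go([506.2,-261.9,40],np.pi/2+0.153)
```

```text
t 3.13 pos [ 513.7 -265.    66.7] yawx -1.428 tilt [ 0.042 -0.021 -0.999] w 55.4 F [-0.6 -1.   0.2]
shift [-4.9  8.  26.3] roll(tool) -0.010 (alt 3.132)  q7 -1.10
```

Call:
{"fn": "move_arm", "kwargs": {
  "increments": [
    {"tx": 0, "ty": 0, "tz": 0, "roll": 0},
    {"tx": 0, "ty": 0, "tz": 0, "roll": 0},
    {"tx": 0, "ty": 0, "tz": 0, "roll": 0},
    {"tx": 0, "ty": 0, "tz": 0, "roll": 0}
  ]
}}

```text
clock: 3.47
eef_pos: [511.4, -264.2, 62.2]
tool_rot: [0.756, -0.654, 0.019, -0.005]
force: [-0.7, 0.1, -0.4]
width: 55.2
```

Run:
```python
from h import *
go([506.2,-261.9,40],np.pi/2+0.153)
print(ctrl.sense()["qpos"].round(4),ctrl.sense()["dq"].round(4))
for _ in range(3): grab_frame("wrist"); print(ctrl.sense()["eef_pos"].round(1),ctrl.sense()["qpos"].round(4),ctrl.sense()["dq"].round(3))
```

```text
t 3.47 pos [ 511.4 -264.2   62.2] yawx -1.428 tilt [ 0.036 -0.018 -0.999] w 55.2 F [-0.7  0.1 -0.4]
shift [-3.5  5.6 22. ] roll(tool) -0.010 (alt 3.132)  q7 -1.10
[ 0.5175  0.5105 -0.1269  1.9164  0.1026  0.6805 -1.0977] [ 0.0001  0.0075 -0.0027  0.0007  0.0007 -0.0006  0.0001]
[ 511.4 -264.2   62.3] [ 0.5175  0.5105 -0.1269  1.9164  0.1026  0.6806 -1.0977] [ 0.    -0.007 -0.002 -0.001 -0.    -0.     0.   ]
[ 511.6 -264.2   62.5] [ 0.5176  0.5101 -0.127   1.9163  0.1026  0.6806 -1.0978] [ 0.001 -0.007 -0.    -0.003 -0.001  0.001 -0.001]
[ 511.7 -264.3   62.7] [ 0.5176  0.5099 -0.127   1.9163  0.1026  0.6805 -1.0977] [-0.001 -0.004 -0.    -0.001 -0.    -0.002 -0.001]
```

Call:
{"fn": "move_arm", "kwargs": {
  "increments": [
    {"tx": -1.5, "ty": 3, "tz": 5, "roll": 0},
    {"tx": -1.5, "ty": 3, "tz": 7, "roll": 0},
    {"tx": -0.5, "ty": 1, "tz": 6, "roll": 0},
    {"tx": 0, "ty": 0, "tz": 4, "roll": 0},
    {"tx": 0, "ty": 0, "tz": 1, "roll": 0}
  ]
}}

```text
clock: 4.03
eef_pos: [504.5, -262.2, 37.7]
tool_rot: [0.756, -0.654, 0.02, -0.005]
force: [0.4, -0.2, 1.3]
width: 54.7
```

Run:
```python
from h import *
go([506.2,-261.9,40],np.pi/2+0.153)
f=grab_frame("wrist"); cv2.imwrite("pics/w5.png",f["color"][:,:,::-1])
```

```text
t 4.03 pos [ 504.5 -262.2   37.7] yawx -1.428 tilt [ 0.038 -0.019 -0.999] w 54.7 F [ 0.4 -0.2  1.3]
shift [-0.  -1.8 -2.2] roll(tool) -0.010 (alt 3.132)  q7 -1.10
```

View pics/w5.png

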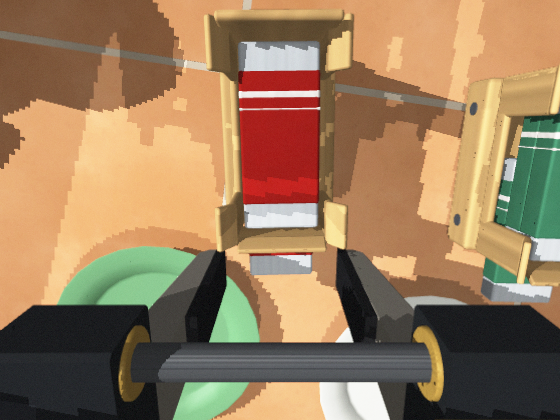

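The bar end (centre 281,262) is centred between the fingers. I'll close on it.

Call:
{"fn": "move_arm", "kwargs": {
  "increments": [
    {"tx": 0, "ty": -0.5, "tz": -2.5, "roll": 0},
    {"tx": 0, "ty": 0, "tz": 0, "roll": 0},
    {"tx": 0, "ty": 0, "tz": 0, "roll": 0},
    {"tx": 0, "ty": 0, "tz": 0, "roll": 0}
  ],
  "jaw": 0.2,
  "newtons": 15
}}

```text
clock: 4.42
eef_pos: [505.3, -262.1, 40.5]
tool_rot: [0.756, -0.654, 0.02, -0.005]
force: [0.6, 0.8, -0.5]
width: 30.7
```

Run:
```python
from h import *
go([506.2,-261.9,40],np.pi/2+0.153)
```

```text
t 4.42 pos [ 505.3 -262.1   40.5] yawx -1.428 tilt [ 0.038 -0.019 -0.999] w 30.7 F [ 0.6  0.8 -0.5]
shift [-0.1 -0.9  0.5] roll(tool) -0.010 (alt 3.132)  q7 -1.10
```

Call:
{"fn": "move_arm", "kwargs": {
  "increments": [
    {"tx": 0, "ty": 0, "tz": 0, "roll": 0},
    {"tx": 0, "ty": 0, "tz": 0, "roll": 0}
  ]
}}

```text
clock: 4.58
eef_pos: [505.7, -262.3, 40.9]
tool_rot: [0.756, -0.654, 0.021, -0.005]
force: [-0.1, 0.6, -0.1]
width: 19.1
```

Run:
```python
from h import *
go([506.2,-261.9,40],np.pi/2+0.153)
f=grab_frame("wrist"); cv2.imwrite("pics/w6.png",f["color"][150:350,150:420,::-1].repeat(2,0).repeat(2,1))
```

```text
t 4.58 pos [ 505.7 -262.3   40.9] yawx -1.428 tilt [ 0.038 -0.02  -0.999] w 19.1 F [-0.1  0.6 -0.1]
shift [-0.4 -0.5  0.9] roll(tool) -0.010 (alt 3.132)  q7 -1.10
```

View pics/w6.png

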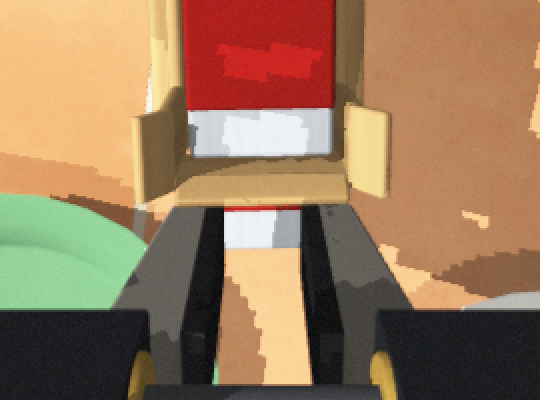

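Run:
```python
from h import *
s,R=tool(); f=grab_frame("wrist")
for x in (-9.5,9.5):
  for y in (-10,0,10):
    print((x,y),w2px(f,s["eef_pos"]+R@[x,y,14]).round(0), ((w2px(f,s["eef_pos"]+R@[x,y,14])-[150,150])*2).round(0))
print("bar front top", ((w2px(f,[[494.8,-263.3+17,36],[494.8,-263.3-17,36]])-[150,150])*2).round(0))
t=grab_frame("top"); cv2.imwrite("pics/t6.png",cv2.resize(t["color"][170:270,320:420,::-1],None,fx=6,fy=6,interpolation=cv2.INTER_CUBIC))
sd=grab_frame("side"); cv2.imwrite("pics/s6.png",cv2.resize(sd["color"][120:220,230:350,::-1],None,fx=6,fy=6,interpolation=cv2.INTER_CUBIC))
print(s["width"])
```

```text
(-9.5, -10) [[264. 233.]] [[228. 165.]]
(-9.5, 0) [[264. 249.]] [[229. 198.]]
(-9.5, 10) [[265. 265.]] [[229. 231.]]
(9.5, -10) [[298. 233.]] [[296. 165.]]
(9.5, 0) [[298. 249.]] [[295. 198.]]
(9.5, 10) [[297. 265.]] [[295. 231.]]
bar front top [[198. 241.]
 [320. 256.]]
18.702275498982953
```

View pics/s6.png

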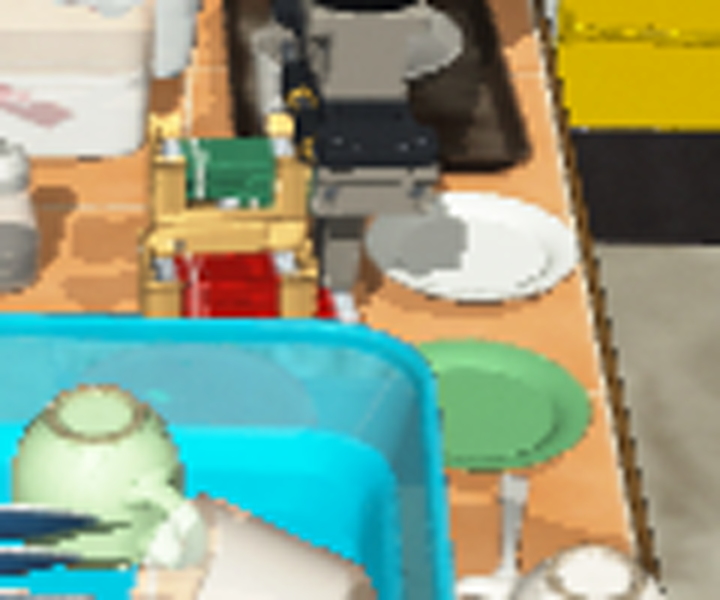

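View pics/t6.png

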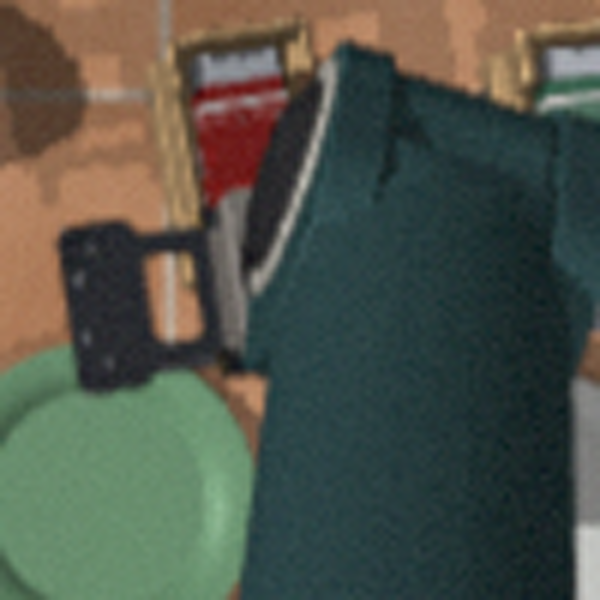

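Run:
```python
from h import *
s,R=tool(); f=grab_frame("side")
for z in (14,0,-12):
  for y in (-10,10):
    p=s["eef_pos"]+R@[-9.5-10,y,z]
    print(z,y,p.round(0),((w2px(f,p)-[230,120])*6).round(0))
print("bar",((w2px(f,[[494.8,-246,36],[494.8,-246,24],[521,-243,36],[521,-243,62]])-[230,120])*6).round(0))
sd=f; cv2.imwrite("pics/s7.png",cv2.resize(sd["color"][145:185,265:315,::-1],None,fx=14,fy=14,interpolation=cv2.INTER_CUBIC))
```

```text
14 -10 [ 513. -242.   27.] [[314. 323.]]
14 10 [ 493. -245.   26.] [[349. 322.]]
0 -10 [ 513. -242.   41.] [[316. 303.]]
0 10 [ 493. -244.   40.] [[351. 302.]]
-12 -10 [ 512. -241.   53.] [[318. 285.]]
-12 10 [ 493. -244.   52.] [[353. 284.]]
bar [[347. 306.]
 [347. 324.]
 [301. 308.]
 [303. 268.]]
```

View pics/s7.png

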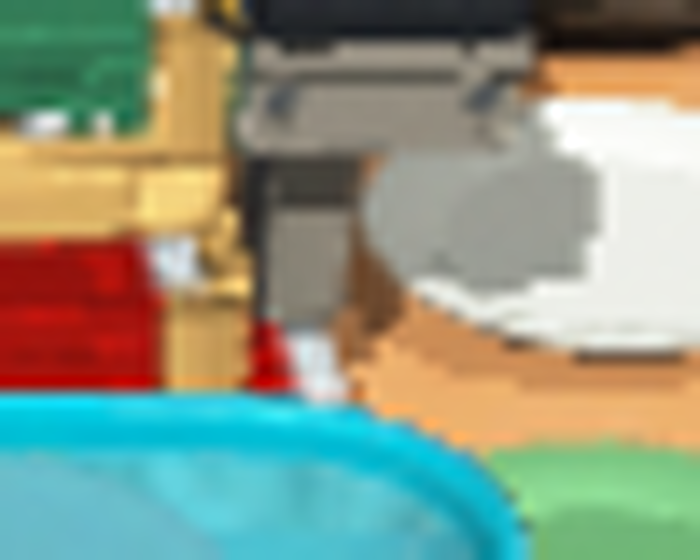

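The fingers closed over nothing. Both the side and wrist views put the fingertips well above the bar, about 10 mm behind the reported TCP rather than 14 mm ahead of it. I'll reopen, go lower carefully and watch the force.

Call:
{"fn": "move_arm", "kwargs": {
  "increments": [
    {"tx": 0, "ty": 0, "tz": 0, "roll": 0},
    {"tx": 0, "ty": 0, "tz": 0, "roll": 0},
    {"tx": 0, "ty": 0, "tz": 0, "roll": 0},
    {"tx": 0, "ty": 0, "tz": 0, "roll": 0},
    {"tx": 0, "ty": 0, "tz": 0, "roll": 0},
    {"tx": 0, "ty": 0, "tz": 0, "roll": 0},
    {"tx": 0, "ty": 0, "tz": 4, "roll": 0},
    {"tx": 0, "ty": 0, "tz": 6, "roll": 0},
    {"tx": 0, "ty": 0, "tz": 4, "roll": 0},
    {"tx": 0, "ty": 0, "tz": 0, "roll": 0}
  ],
  "jaw": 0.6
}}

```text
clock: 5.67
eef_pos: [506.1, -262.6, 25.3]
tool_rot: [0.756, -0.654, 0.021, -0.005]
force: [-0.0, -0.6, 0.5]
width: 55.1
```

Run:
```python
from h import *
go([506.2,-261.9,16],np.pi/2+0.153)
f=grab_frame("wrist"); cv2.imwrite("pics/w7.png",f["color"][:,:,::-1])
sd=grab_frame("side"); cv2.imwrite("pics/s8.png",cv2.resize(sd["color"][145:185,265:315,::-1],None,fx=14,fy=14,interpolation=cv2.INTER_CUBIC))
```

```text
t 5.67 pos [ 506.1 -262.6   25.3] yawx -1.428 tilt [ 0.038 -0.019 -0.999] w 55.1 F [-0.  -0.6  0.5]
shift [-0.9  0.1  9.3] roll(tool) -0.010 (alt 3.132)  q7 -1.11
```

View pics/w7.png

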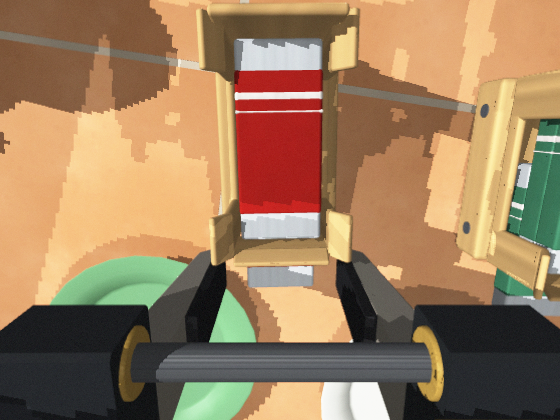

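View pics/s8.png

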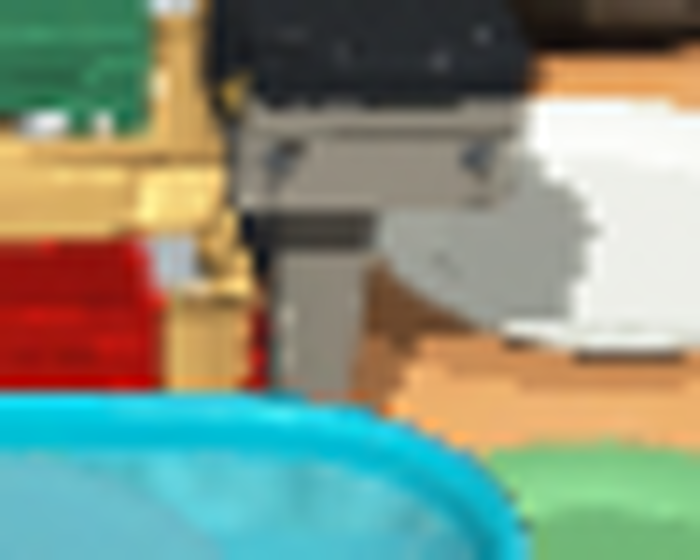

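Call:
{"fn": "move_arm", "kwargs": {
  "increments": [
    {"tx": 0, "ty": 0, "tz": 3, "roll": 0},
    {"tx": 0, "ty": 0, "tz": 3, "roll": 0},
    {"tx": 0, "ty": 0, "tz": 0, "roll": 0},
    {"tx": 0, "ty": 0, "tz": 0, "roll": 0},
    {"tx": 0, "ty": 0, "tz": 0, "roll": 0},
    {"tx": 0, "ty": 0, "tz": 0, "roll": 0}
  ],
  "jaw": 0.25
}}

```text
clock: 6.27
eef_pos: [506.9, -262.9, 19.6]
tool_rot: [0.756, -0.654, 0.021, -0.005]
force: [-0.1, 0.4, 0.2]
width: 33.8
```

Run:
```python
from h import *
go([506.2,-261.9,16],np.pi/2+0.153)
```

```text
t 6.27 pos [ 506.9 -262.9   19.6] yawx -1.428 tilt [ 0.039 -0.02  -0.999] w 33.8 F [-0.1  0.4  0.2]
shift [-1.2  0.7  3.6] roll(tool) -0.010 (alt 3.132)  q7 -1.11
```

Width is 33.8 mm, so the bar is gripped. Now I'll pull it out along tool +y.

Call:
{"fn": "move_arm", "kwargs": {
  "increments": [
    {"tx": 0, "ty": 0, "tz": 0, "roll": 0},
    {"tx": 0, "ty": 5, "tz": 0, "roll": 0},
    {"tx": 0, "ty": 9, "tz": 0, "roll": 0},
    {"tx": 0, "ty": 9, "tz": 0, "roll": 0},
    {"tx": 0, "ty": 9, "tz": 0, "roll": 0},
    {"tx": 0, "ty": 6, "tz": 0, "roll": 0},
    {"tx": 0, "ty": 3, "tz": 0, "roll": 0}
  ],
  "newtons": 20
}}

```text
clock: 6.85
eef_pos: [464.3, -269.3, 18.9]
tool_rot: [0.756, -0.654, 0.023, -0.006]
force: [0.6, 0.5, 0.3]
width: 33.4
```

Run:
```python
from h import *
go([442,-272,19],np.pi/2+0.153)
f=grab_frame("wrist"); cv2.imwrite("pics/w9.png",f["color"][:,:,::-1])
```

```text
t 6.85 pos [ 464.3 -269.3   18.9] yawx -1.427 tilt [ 0.043 -0.021 -0.999] w 33.4 F [0.6 0.5 0.3]
shift [-0.5 22.5 -1. ] roll(tool) -0.009 (alt 3.132)  q7 -1.07
```

View pics/w9.png

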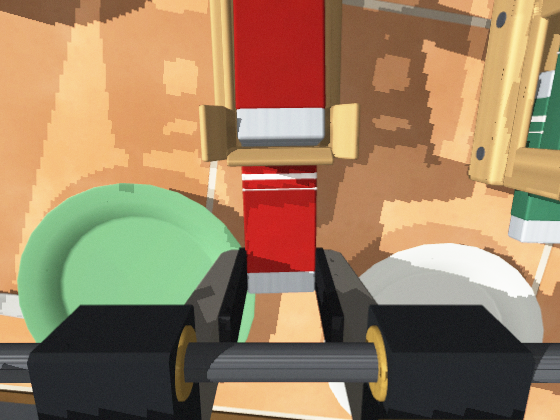

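The red bar comes out cleanly: its silver end is in the jaws at (280,282) and its rear is still in the slot. I'll pull the rest of the way, then lift.

Call:
{"fn": "move_arm", "kwargs": {
  "increments": [
    {"tx": 0, "ty": 8, "tz": 0, "roll": 0},
    {"tx": 0, "ty": 10, "tz": 0, "roll": 0},
    {"tx": 0, "ty": 8, "tz": 0, "roll": 0},
    {"tx": 0, "ty": 2, "tz": -6, "roll": 0},
    {"tx": 0, "ty": 0, "tz": -14, "roll": 0},
    {"tx": 0, "ty": 0, "tz": -18, "roll": 0},
    {"tx": 0, "ty": 0, "tz": -10, "roll": 0},
    {"tx": 0, "ty": 0, "tz": -4, "roll": 0}
  ]
}}

```text
clock: 7.57
eef_pos: [425.3, -272.4, 70.2]
tool_rot: [0.755, -0.655, 0.019, -0.005]
force: [1.2, 0.0, 0.1]
width: 33.7
```

Run:
```python
from h import *
go([418.5-28.5,-368.7,70],np.pi/2+0.153)
f=grab_frame("wrist"); cv2.imwrite("pics/w10.png",f["color"][:,:,::-1])
np.save("pics/w10.npy",f,allow_pickle=True)
sd=grab_frame("side"); cv2.imwrite("pics/s10.png",cv2.resize(sd["color"][125:195,250:350,::-1],None,fx=8,fy=8,interpolation=cv2.INTER_CUBIC))
```

```text
t 7.57 pos [ 425.3 -272.4   70.2] yawx -1.43 tilt [ 0.034 -0.018 -0.999] w 33.7 F [1.2 0.  0.1]
shift [90.4 48.6  0.6] roll(tool) -0.012 (alt 3.130)  q7 -1.01
```

View pics/w10.png

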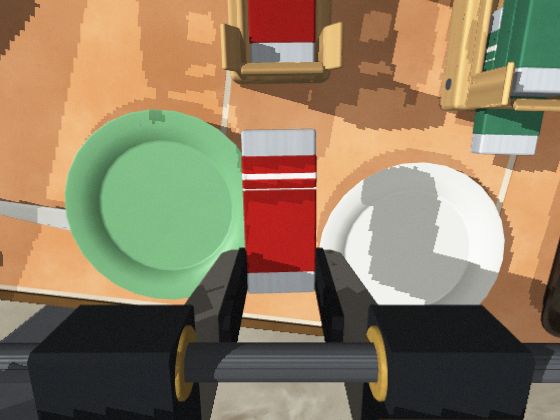

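View pics/s10.png

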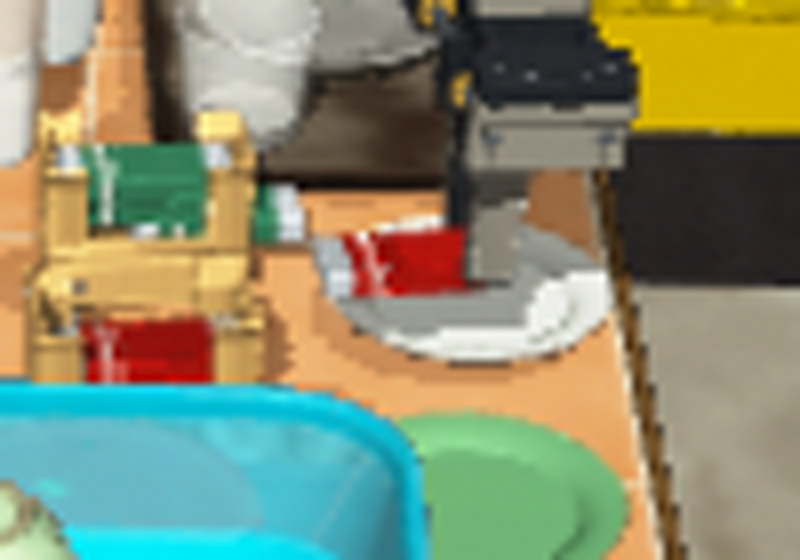

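Bar is held straight out, and the side view shows the fingertips ending above its underside. Next it goes over the white plate.

Call:
{"fn": "move_arm", "kwargs": {
  "increments": [
    {"tx": 6, "ty": 3, "tz": 0, "roll": 0},
    {"tx": 12, "ty": 6, "tz": 0, "roll": 0},
    {"tx": 16, "ty": 8, "tz": 0, "roll": 0},
    {"tx": 18, "ty": 9, "tz": 0, "roll": 0},
    {"tx": 18, "ty": 9, "tz": 0, "roll": 0},
    {"tx": 14, "ty": 7, "tz": 4, "roll": 0},
    {"tx": 7, "ty": 4, "tz": 8, "roll": 0},
    {"tx": 2, "ty": 1, "tz": 8, "roll": 0},
    {"tx": 0, "ty": 0, "tz": 6, "roll": 0},
    {"tx": 0, "ty": 0, "tz": 2, "roll": 0}
  ]
}}

```text
clock: 8.5
eef_pos: [388.6, -374.8, 33.4]
tool_rot: [0.757, -0.654, 0.014, -0.004]
force: [0.0, 0.6, -0.4]
width: 33.4
```

Run:
```python
from h import *
go([391,-372.6,3],np.pi/2+0.153)
```

```text
t 8.5 pos [ 388.6 -374.8   33.4] yawx -1.426 tilt [ 0.027 -0.012 -1.   ] w 33.4 F [ 0.   0.6 -0.4]
shift [-2.3 -1.9 30.5] roll(tool) -0.008 (alt 3.134)  q7 -0.79
```

Call:
{"fn": "move_arm", "kwargs": {
  "increments": [
    {"tx": -1, "ty": -1, "tz": 5, "roll": 0},
    {"tx": -1, "ty": -1, "tz": 8, "roll": 0},
    {"tx": 0, "ty": 0, "tz": 6, "roll": 0},
    {"tx": 0, "ty": 0, "tz": 3, "roll": 0},
    {"tx": 0, "ty": 0, "tz": 0, "roll": 0}
  ]
}}

```text
clock: 8.92
eef_pos: [392.3, -367.6, 7.4]
tool_rot: [0.759, -0.651, 0.012, -0.005]
force: [-0.7, -0.5, -1.0]
width: 33.5
```

Run:
```python
from h import *
go([391,-372.6,3],np.pi/2+0.153)
f=grab_frame("wrist"); cv2.imwrite("pics/w11.png",f["color"][:,:,::-1])
sd=grab_frame("side"); cv2.imwrite("pics/s11.png",cv2.resize(sd["color"][125:195,250:350,::-1],None,fx=8,fy=8,interpolation=cv2.INTER_CUBIC))
```

```text
t 8.92 pos [ 392.3 -367.6    7.4] yawx -1.419 tilt [ 0.026 -0.008 -1.   ] w 33.5 F [-0.7 -0.5 -1. ]
shift [4.6 2.2 4.4] roll(tool) -0.001 (alt 3.140)  q7 -0.81
```

View pics/w11.png

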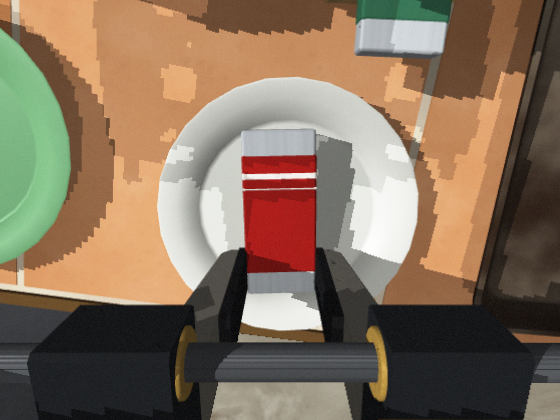

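View pics/s11.png

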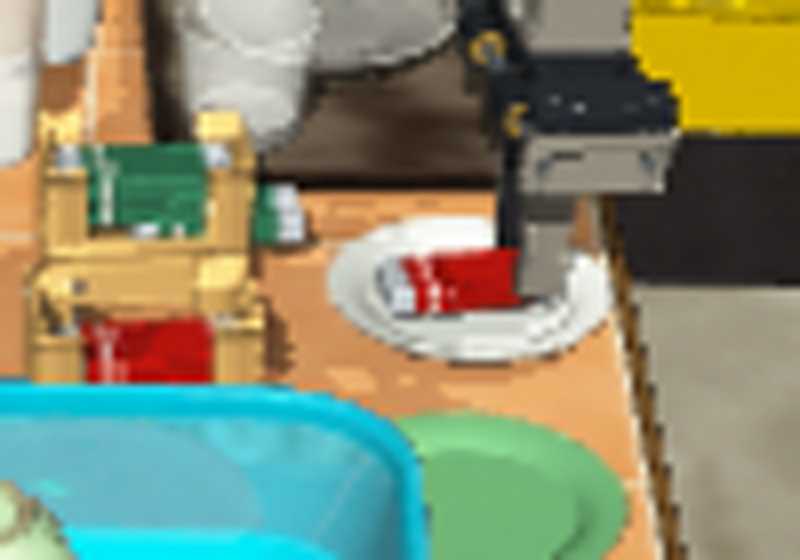

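The red bar sits over the plate, with its centre at about (280,211) against the plate centre at about (288,203). I'll lower it a little and release.

Call:
{"fn": "move_arm", "kwargs": {
  "increments": [
    {"tx": 2, "ty": 0, "tz": 2, "roll": 0},
    {"tx": 2, "ty": 0, "tz": 2, "roll": 0},
    {"tx": 0, "ty": 0, "tz": 0, "roll": 0}
  ]
}}

```text
clock: 9.27
eef_pos: [394.1, -373.1, 4.9]
tool_rot: [0.759, -0.651, 0.014, -0.005]
force: [1.0, -0.6, 0.1]
width: 33.8
```

Call:
{"fn": "move_arm", "kwargs": {
  "increments": [
    {"tx": 0, "ty": 0, "tz": 0, "roll": 0},
    {"tx": 0, "ty": 0, "tz": 0, "roll": 0}
  ],
  "jaw": 0.5
}}

```text
clock: 9.43
eef_pos: [394.2, -373.8, 5.2]
tool_rot: [0.758, -0.652, 0.014, -0.005]
force: [-0.2, 0.1, 0.0]
width: 44.3
```

Run:
```python
from h import *
go([391,-372.6,3],np.pi/2+0.153)
f=grab_frame("wrist"); cv2.imwrite("pics/w12.png",f["color"][:,:,::-1])
```

```text
t 9.43 pos [ 394.2 -373.8    5.2] yawx -1.42 tilt [ 0.029 -0.011 -1.   ] w 44.3 F [-0.2  0.1  0. ]
shift [-1.7  3.1  2.1] roll(tool) -0.002 (alt 3.139)  q7 -0.80
```

View pics/w12.png

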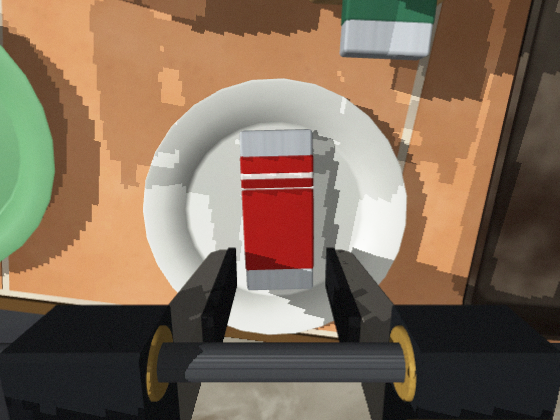

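Call:
{"fn": "move_arm", "kwargs": {
  "increments": [
    {"tx": 0, "ty": 0, "tz": -10, "roll": 0},
    {"tx": 0, "ty": 0, "tz": -20, "roll": 0},
    {"tx": 2, "ty": -6, "tz": -20, "roll": 0.01},
    {"tx": 6, "ty": -15, "tz": -12, "roll": 0.01},
    {"tx": 8, "ty": -20, "tz": -5, "roll": 0.01},
    {"tx": 8, "ty": -20, "tz": 0, "roll": 0},
    {"tx": 8, "ty": -20, "tz": 0, "roll": 0},
    {"tx": 6, "ty": -15, "tz": 0, "roll": 0},
    {"tx": 2, "ty": -8, "tz": 0, "roll": 0},
    {"tx": 0, "ty": -2, "tz": 0, "roll": 0}
  ],
  "jaw": 0.6
}}

```text
clock: 10.32
eef_pos: [505.4, -401.0, 87.2]
tool_rot: [0.747, -0.665, 0.016, -0.006]
force: [0.3, 0.8, -0.3]
width: 55.2
```

Run:
```python
from h import *
go([507.9,-398.9,19],np.pi/2+0.12)
f=grab_frame("wrist"); cv2.imwrite("pics/w13.png",f["color"][:,:,::-1])
np.save("pics/w13.npy",f,allow_pickle=True)
```

```text
t 10.32 pos [ 505.4 -401.    87.2] yawx -1.455 tilt [ 0.031 -0.013 -0.999] w 55.2 F [ 0.3  0.8 -0.3]
shift [-3.  -0.7 68.2] roll(tool) -0.004 (alt 3.138)  q7 -0.89
```

View pics/w13.png

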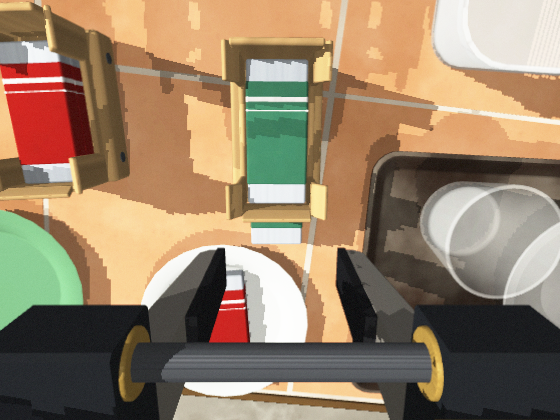

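```bash
cat >> h.py <<'E'
from scipy.optimize import least_squares
def fitp(f,n,obs,p0):
    loc=np.array([o[0] for o in obs],float); px=np.array([o[1] for o in obs],float)
    def r(p):
        c,s=np.cos(p[2]),np.sin(p[2]); w=np.c_[loc[:,:2]@np.array([[c,s],[-s,c]])+p[:2],loc[:,2]]
        return (w2px(f,w)-px).ravel()
    q=least_squares(r,p0); print(n,q.x.round(3),"res",(q.fun.reshape(-1,2)).round(1).tolist()); return q.x
E
python3 - <<'E'
from h import *
f=np.load("pics/w13.npy",allow_pickle=True).item()
g=f["color"][30:260,215:345,::-1]; cv2.imwrite("pics/w13z.png",cv2.resize(g,None,fx=2.6,fy=2.6,interpolation=cv2.INTER_CUBIC))
T=60;H=36
fitp(f,"green",[((40,17,T),(246,60)),((40,-17,T),(309,60)),((-40,-17,T),(305,203)),((-40,17,T),(247,203)),((-73.5,17,H),(251,243)),((-73.5,-17,H),(300.5,242))],(567,-394,.1))
fitp(f,"green front",[((-73.5,17,H),(251,243)),((-73.5,-17,H),(300.5,242))],(567,-394,.1))
E
```

```text
green [ 5.69068e+02 -3.91699e+02  1.06000e-01] res [[-0.2, -2.1], [-0.2, -1.3], [0.0, 0.6], [0.5, 0.2], [-0.4, 1.3], [0.4, 2.5]]
green front [ 5.70193e+02 -3.89646e+02  1.32000e-01] res [[-0.4, 0.0], [0.4, -0.0]]
```

View pics/w13z.png

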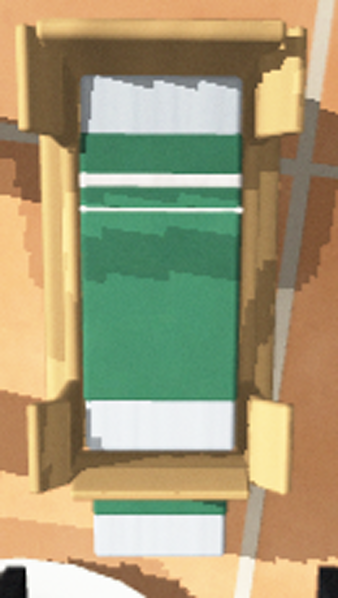

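Call:
{"fn": "move_arm", "kwargs": {
  "increments": [
    {"tx": -1, "ty": 0, "tz": 6, "roll": 0},
    {"tx": -1, "ty": 0, "tz": 12, "roll": 0},
    {"tx": -1, "ty": 0, "tz": 14, "roll": 0},
    {"tx": 0, "ty": 0, "tz": 12, "roll": 0},
    {"tx": 0, "ty": 0, "tz": 8, "roll": 0},
    {"tx": 0, "ty": 0, "tz": 3, "roll": 0},
    {"tx": 0, "ty": 0, "tz": 0, "roll": 0}
  ]
}}

```text
clock: 10.95
eef_pos: [499.4, -396.9, 25.5]
tool_rot: [0.746, -0.666, 0.012, -0.004]
force: [-0.2, -0.2, 0.4]
width: 54.9
```

Run:
```python
from h import *
go([507.7,-398.5,19],np.pi/2+0.11)
```

```text
t 10.95 pos [ 499.4 -396.9   25.5] yawx -1.457 tilt [ 0.024 -0.01  -1.   ] w 54.9 F [-0.2 -0.2  0.4]
shift [ 2.4 -8.   6.7] roll(tool) 0.003 (alt -3.138)  q7 -0.91
```

Call:
{"fn": "move_arm", "kwargs": {
  "increments": [
    {"tx": 0.5, "ty": -3, "tz": 2, "roll": 0},
    {"tx": 1, "ty": -3, "tz": 3, "roll": 0},
    {"tx": 0.5, "ty": -1.5, "tz": 1, "roll": 0},
    {"tx": 0, "ty": 0, "tz": 0, "roll": 0}
  ]
}}

```text
clock: 11.28
eef_pos: [508.0, -398.8, 19.5]
tool_rot: [0.746, -0.666, 0.013, -0.004]
force: [0.3, -0.4, 0.2]
width: 55.1
```

Run:
```python
from h import *
go([507.7,-398.5,19],np.pi/2+0.11)
f=grab_frame("wrist"); cv2.imwrite("pics/w14.png",f["color"][:,:,::-1])
```

```text
t 11.28 pos [ 508.  -398.8   19.5] yawx -1.458 tilt [ 0.025 -0.01  -1.   ] w 55.1 F [ 0.3 -0.4  0.2]
shift [-0.3  0.3  0.5] roll(tool) 0.003 (alt -3.139)  q7 -0.91
```

View pics/w14.png

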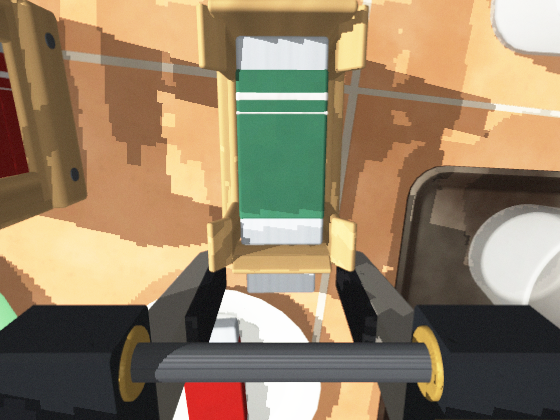

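Centred (280). Close and pull.

Call:
{"fn": "move_arm", "kwargs": {
  "increments": [
    {"tx": 0, "ty": 0, "tz": 0, "roll": 0},
    {"tx": 0, "ty": 0, "tz": 0, "roll": 0},
    {"tx": 0, "ty": 0, "tz": 0, "roll": 0},
    {"tx": 0, "ty": 0, "tz": 0, "roll": 0},
    {"tx": 0, "ty": 0, "tz": 0, "roll": 0}
  ],
  "jaw": 0.25,
  "newtons": 20
}}

```text
clock: 11.75
eef_pos: [508.7, -399.1, 20.9]
tool_rot: [0.746, -0.666, 0.014, -0.005]
force: [0.8, -0.2, -0.4]
width: 33.4
```

Call:
{"fn": "move_arm", "kwargs": {
  "increments": [
    {"tx": 0, "ty": 5, "tz": 0, "roll": 0},
    {"tx": 0, "ty": 9, "tz": 0, "roll": 0},
    {"tx": 0, "ty": 9, "tz": 0, "roll": 0},
    {"tx": 0, "ty": 9, "tz": 0, "roll": 0},
    {"tx": 0, "ty": 9, "tz": 0, "roll": 0},
    {"tx": 0, "ty": 9, "tz": 0, "roll": 0},
    {"tx": 0, "ty": 8, "tz": 0, "roll": 0},
    {"tx": 0, "ty": 4, "tz": 0, "roll": 0},
    {"tx": 0, "ty": 1, "tz": 0, "roll": 0}
  ]
}}

```text
clock: 12.5
eef_pos: [437.5, -407.4, 19.3]
tool_rot: [0.745, -0.667, 0.014, -0.004]
force: [-0.8, 0.7, -0.2]
width: 33.2
```

Run:
```python
from h import *
go([507.7-68,-398.5-7.5,19],np.pi/2+0.11)
f=grab_frame("wrist"); cv2.imwrite("pics/w15.png",f["color"][:,:,::-1])
```

```text
t 12.5 pos [ 437.5 -407.4   19.3] yawx -1.46 tilt [ 0.026 -0.012 -1.   ] w 33.2 F [-0.8  0.7 -0.2]
shift [-1.2 -2.3  0.4] roll(tool) 0.001 (alt -3.141)  q7 -0.84
```

View pics/w15.png

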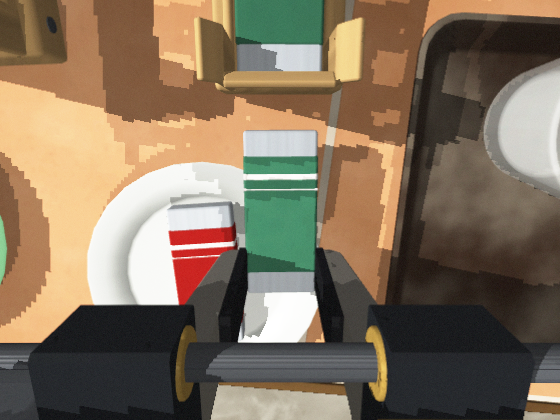

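Call:
{"fn": "move_arm", "kwargs": {
  "increments": [
    {"tx": 0, "ty": 0, "tz": -8, "roll": 0},
    {"tx": 0, "ty": 0, "tz": -16, "roll": 0},
    {"tx": -6, "ty": 2, "tz": -16, "roll": 0},
    {"tx": -14, "ty": 3, "tz": -10, "roll": 0},
    {"tx": -22, "ty": 3, "tz": -4, "roll": 0},
    {"tx": -26, "ty": 2, "tz": 0, "roll": 0},
    {"tx": -26, "ty": 2, "tz": 0, "roll": 0},
    {"tx": -26, "ty": 1, "tz": 0, "roll": 0},
    {"tx": -24, "ty": 1, "tz": 0, "roll": 0},
    {"tx": -20, "ty": 0, "tz": 0, "roll": 0}
  ]
}}

```text
clock: 13.38
eef_pos: [408.5, -244.5, 78.0]
tool_rot: [0.744, -0.668, 0.019, -0.005]
force: [-0.1, 0.0, -0.6]
width: 33.3
```

Run:
```python
from h import *
go([400,-199,6],np.pi/2+0.11)
```

```text
t 13.38 pos [ 408.5 -244.5   78. ] yawx -1.463 tilt [ 0.035 -0.018 -0.999] w 33.3 F [-0.1  0.  -0.6]
shift [-47.7   5.9  70.8] roll(tool) -0.003 (alt 3.139)  q7 -1.08
```

Call:
{"fn": "move_arm", "kwargs": {
  "increments": [
    {"tx": -14, "ty": 1, "tz": 3, "roll": 0},
    {"tx": -9, "ty": 1, "tz": 8, "roll": 0},
    {"tx": -5, "ty": 1, "tz": 12, "roll": 0},
    {"tx": -2, "ty": 0, "tz": 12, "roll": 0},
    {"tx": 0, "ty": 0, "tz": 8, "roll": 0},
    {"tx": 0, "ty": 0, "tz": 4, "roll": 0},
    {"tx": 0, "ty": 0, "tz": 0, "roll": 0}
  ]
}}

```text
clock: 13.97
eef_pos: [408.4, -209.5, 31.0]
tool_rot: [0.748, -0.664, 0.022, -0.006]
force: [-0.1, -1.5, 0.1]
width: 33.3
```

Run:
```python
from h import *
go([400,-199,6],np.pi/2+0.11)
f=grab_frame("wrist"); cv2.imwrite("pics/w16.png",f["color"][:,:,::-1])
```

```text
t 13.97 pos [ 408.4 -209.5   31. ] yawx -1.452 tilt [ 0.042 -0.02  -0.999] w 33.3 F [-0.1 -1.5  0.1]
shift [-12.    8.1  24.4] roll(tool) 0.009 (alt -3.133)  q7 -1.17
```

View pics/w16.png

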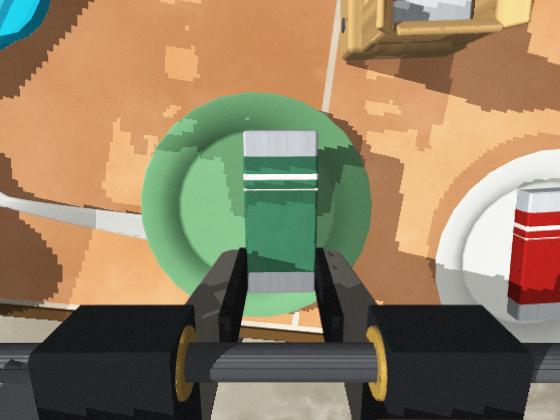

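Call:
{"fn": "move_arm", "kwargs": {
  "increments": [
    {"tx": -3, "ty": 2, "tz": 3, "roll": 0},
    {"tx": -5, "ty": 3, "tz": 7, "roll": 0},
    {"tx": -3, "ty": 2, "tz": 7, "roll": 0},
    {"tx": -1, "ty": 0, "tz": 3, "roll": 0},
    {"tx": 0, "ty": 0, "tz": 1, "roll": 0},
    {"tx": 0, "ty": 0, "tz": 0, "roll": 0}
  ]
}}

```text
clock: 14.52
eef_pos: [400.9, -199.4, 8.6]
tool_rot: [0.747, -0.664, 0.023, -0.007]
force: [-0.1, -0.4, 0.3]
width: 33.0
```

Run:
```python
from h import *
go([400,-199,5],np.pi/2+0.11)
f=grab_frame("wrist"); cv2.imwrite("pics/w17.png",f["color"][:,:,::-1])
```

```text
t 14.52 pos [ 400.9 -199.4    8.6] yawx -1.455 tilt [ 0.044 -0.021 -0.999] w 33.0 F [-0.1 -0.4  0.3]
shift [-0.6  1.   3.5] roll(tool) 0.006 (alt -3.135)  q7 -1.21
```

View pics/w17.png

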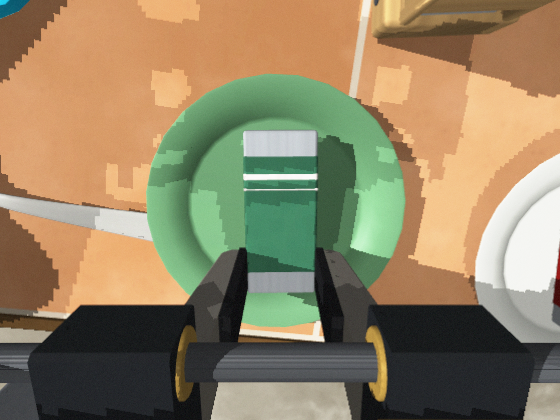

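Green bar is centred over its plate. Lower and release.

Call:
{"fn": "move_arm", "kwargs": {
  "increments": [
    {"tx": 0, "ty": -1, "tz": 2, "roll": 0},
    {"tx": 0, "ty": 0, "tz": 2, "roll": 0},
    {"tx": 0, "ty": 0, "tz": 0.5, "roll": 0},
    {"tx": 0, "ty": 0, "tz": 0, "roll": 0}
  ]
}}

```text
clock: 14.9
eef_pos: [403.2, -199.9, 4.3]
tool_rot: [0.747, -0.665, 0.024, -0.007]
force: [0.2, 0.0, -0.1]
width: 33.5
```

Call:
{"fn": "move_arm", "kwargs": {
  "increments": [
    {"tx": 0, "ty": 0, "tz": 0, "roll": 0},
    {"tx": 0, "ty": 0, "tz": 0, "roll": 0},
    {"tx": 0, "ty": 0, "tz": 0, "roll": 0}
  ],
  "jaw": 0.55
}}

```text
clock: 15.15
eef_pos: [403.6, -200.2, 4.5]
tool_rot: [0.747, -0.665, 0.025, -0.007]
force: [0.2, -0.2, 0.2]
width: 50.0
```

Run:
```python
from h import *
go([394,230,120],np.pi/2+0.064)
f=grab_frame("wrist"); cv2.imwrite("pics/w18.png",f["color"][:,:,::-1])
```

```text
t 15.15 pos [ 403.6 -200.2    4.5] yawx -1.455 tilt [ 0.046 -0.022 -0.999] w 50.0 F [ 0.2 -0.2  0.2]
shift [-425.1  -45.6 -125.4] roll(tool) 0.052 (alt -3.090)  q7 -1.21
```

View pics/w18.png

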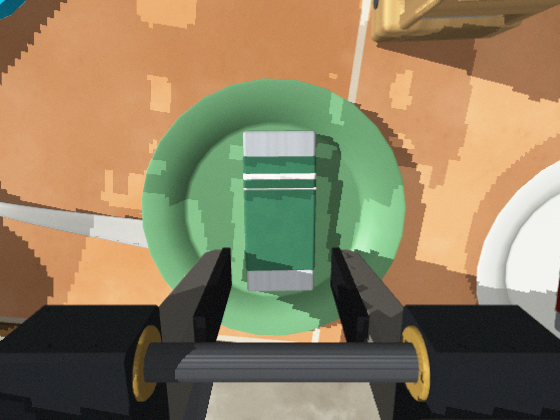

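Call:
{"fn": "move_arm", "kwargs": {
  "increments": [
    {"tx": 0, "ty": 0, "tz": -15, "roll": 0},
    {"tx": 0, "ty": 0, "tz": -36, "roll": 0},
    {"tx": 0, "ty": 0, "tz": -36, "roll": 0},
    {"tx": 0, "ty": 0, "tz": -36, "roll": 0},
    {"tx": 0, "ty": 0, "tz": -36, "roll": 0},
    {"tx": 0, "ty": 0, "tz": -20, "roll": 0},
    {"tx": 0, "ty": 0, "tz": 0, "roll": 0},
    {"tx": 0, "ty": 0, "tz": 0, "roll": 0},
    {"tx": 0, "ty": 0, "tz": 0, "roll": 0}
  ]
}}

```text
clock: 15.95
eef_pos: [394.0, -195.4, 191.1]
tool_rot: [0.747, -0.664, 0.024, -0.007]
force: [-0.0, -0.3, 0.4]
width: 50.2
```

Run:
```python
from h import *
go([394,230,160],np.pi/2+0.064)
```

```text
t 15.95 pos [ 394.  -195.4  191.1] yawx -1.455 tilt [ 0.045 -0.022 -0.999] w 50.2 F [-0.  -0.3  0.4]
shift [-423.2  -48.5   21.8] roll(tool) 0.052 (alt -3.089)  q7 -1.10
```

Call:
{"fn": "move_arm", "kwargs": {
  "increments": [
    {"tx": -12, "ty": -1, "tz": 0, "roll": 0.025},
    {"tx": -28, "ty": -3, "tz": 0, "roll": 0.025},
    {"tx": -36, "ty": -4, "tz": 0, "roll": 0},
    {"tx": -36, "ty": -4, "tz": 0, "roll": 0},
    {"tx": -36, "ty": -4, "tz": 0, "roll": 0},
    {"tx": -36, "ty": -4, "tz": 0, "roll": 0},
    {"tx": -36, "ty": -4, "tz": 0, "roll": 0},
    {"tx": -36, "ty": -4, "tz": 0, "roll": 0},
    {"tx": -30, "ty": -3, "tz": 0, "roll": 0},
    {"tx": -24, "ty": -3, "tz": 0, "roll": 0}
  ]
}}

```text
clock: 16.78
eef_pos: [398.4, 123.5, 169.6]
tool_rot: [0.724, -0.689, 0.013, 0.001]
force: [-0.3, 0.3, -0.2]
width: 50.5
```

Run:
```python
from h import *
go([394,230,160],np.pi/2+0.064)
```

```text
t 16.78 pos [398.4 123.5 169.6] yawx -1.521 tilt [ 0.017 -0.019 -1.   ] w 50.5 F [-0.3  0.3 -0.2]
shift [-106.8   -0.7    7.5] roll(tool) -0.015 (alt 3.127)  q7 -2.04
```

Call:
{"fn": "move_arm", "kwargs": {
  "increments": [
    {"tx": -20, "ty": 0, "tz": 0, "roll": 0},
    {"tx": -18, "ty": 0, "tz": 0, "roll": 0},
    {"tx": -15, "ty": 0, "tz": 0, "roll": 0},
    {"tx": -10, "ty": 0, "tz": 0, "roll": 0},
    {"tx": -6, "ty": 0, "tz": 0, "roll": 0},
    {"tx": -2, "ty": 0, "tz": 0, "roll": 0},
    {"tx": 0, "ty": 0, "tz": 0, "roll": 0}
  ]
}}

```text
clock: 17.37
eef_pos: [385.9, 202.7, 156.6]
tool_rot: [0.729, -0.685, 0.004, 0.009]
force: [0.7, 0.1, 0.8]
width: 50.4
```

Run:
```python
from h import *
go([394,230,160],np.pi/2+0.064)
f=grab_frame("wrist"); cv2.imwrite("pics/w20.png",f["color"][:,:,::-1])
np.save("pics/w20.npy",f,allow_pickle=True)
```

```text
t 17.37 pos [385.9 202.7 156.6] yawx -1.508 tilt [-0.006 -0.019 -1.   ] w 50.4 F [0.7 0.1 0.8]
shift [-26.7  -9.8  -3.9] roll(tool) -0.001 (alt 3.140)  q7 -2.24
```

View pics/w20.png

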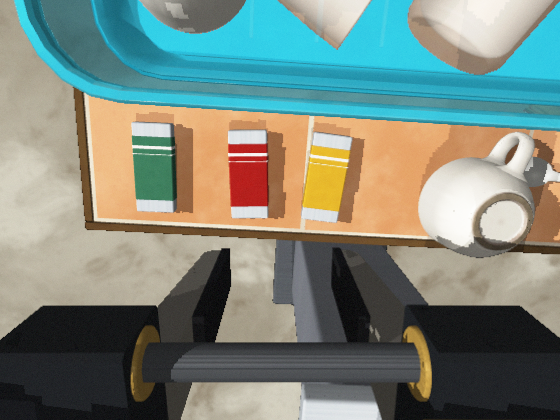

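Run:
```python
from h import *
f=np.load("pics/w20.npy",allow_pickle=True).item()
B=[((40,17,12)),((40,-17,12)),((-40,-17,12)),((-40,17,12))]
fitp(f,"red",list(zip(B,[(229,130),(266,129),(269,216),(230,218)])),(404,228,.06))
fitp(f,"green",list(zip(B,[(133,123),(173,122),(176,211),(136,213)])),(404,313,.02))
fitp(f,"yellow",list(zip(B,[(312,132),(352,136),(337,221),(302,217)])),(404,158,-.06))
g=f["color"][90:240,110:370,::-1]; cv2.imwrite("pics/w20z.png",cv2.resize(g,None,fx=3,fy=3,interpolation=cv2.INTER_CUBIC))
print("rack edge", px2w(f,200,105,113), px2w(f,250,105,113))
```

```text
red [4.04419e+02 2.30419e+02 6.70000e-02] res [[-1.4, -0.9], [0.9, -0.1], [-0.9, 1.4], [1.4, -0.3]]
green [4.04809e+02 3.13754e+02 1.70000e-02] res [[-0.6, -1.5], [-0.6, 1.4], [-0.6, 1.8], [1.9, -1.6]]
yellow [ 4.05596e+02  1.61044e+02 -4.80000e-02] res [[0.9, -1.2], [-0.7, -0.9], [0.4, 1.0], [-0.7, 1.3]]
rack edge [462.01451335 254.47405131 113.        ] [463.87475113 225.18621987 113.        ]
```

View pics/w20z.png

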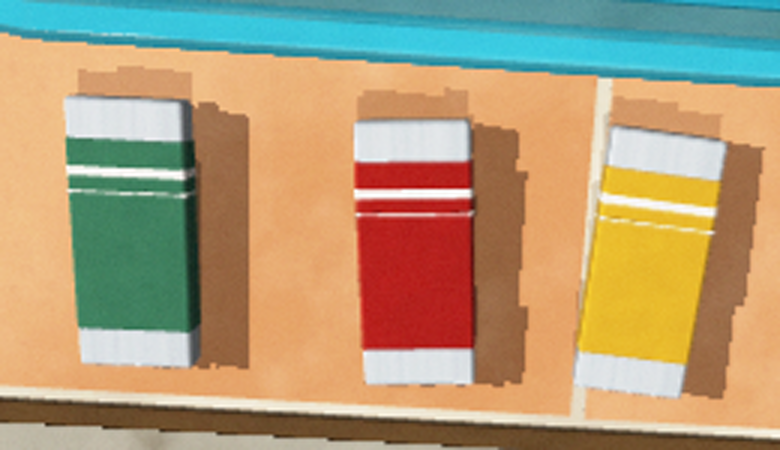

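Run:
```python
from h import *
go([395.5,229.3,-7],np.pi/2+0.067)
```

```text
t 17.42 pos [385.9 202.3 156.6] yawx -1.509 tilt [-0.006 -0.019 -1.   ] w 50.6 F [-0.1 -0.2 -0.3]
shift [-29.5 -12.5 163. ] roll(tool) -0.005 (alt 3.137)  q7 -2.24
```

Call:
{"fn": "move_arm", "kwargs": {
  "increments": [
    {"tx": -6, "ty": -3, "tz": 4, "roll": 0},
    {"tx": -10, "ty": -4, "tz": 8, "roll": 0},
    {"tx": -8, "ty": -3, "tz": 12, "roll": 0},
    {"tx": -4, "ty": -2, "tz": 15, "roll": 0},
    {"tx": -1, "ty": 0, "tz": 15, "roll": 0},
    {"tx": 0, "ty": 0, "tz": 15, "roll": 0},
    {"tx": 0, "ty": 0, "tz": 12, "roll": 0},
    {"tx": 0, "ty": 0, "tz": 8, "roll": 0},
    {"tx": 0, "ty": 0, "tz": 4, "roll": 0},
    {"tx": 0, "ty": 0, "tz": 0, "roll": 0}
  ]
}}

```text
clock: 18.25
eef_pos: [400.6, 226.8, 56.7]
tool_rot: [0.724, -0.69, 0.006, 0.009]
force: [0.3, -0.3, 0.0]
width: 50.6
```

Run:
```python
from h import *
go([395.5,229.3,-7],np.pi/2+0.067)
f=grab_frame("wrist"); cv2.imwrite("pics/w21.png",f["color"][:,:,::-1])
```

```text
t 18.25 pos [400.6 226.8  56.7] yawx -1.522 tilt [-0.003 -0.02  -1.   ] w 50.6 F [ 0.3 -0.3  0. ]
shift [-4.1  4.7 63.6] roll(tool) -0.018 (alt 3.123)  q7 -2.44
```

View pics/w21.png

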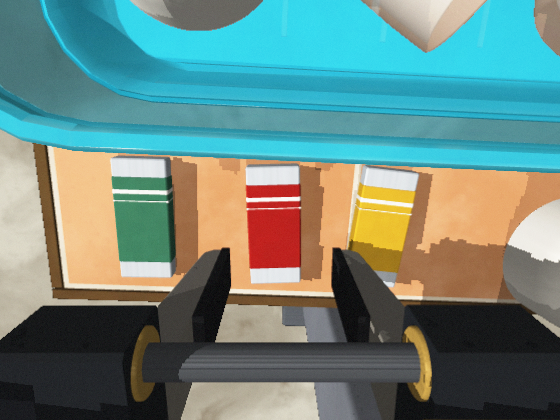

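Call:
{"fn": "move_arm", "kwargs": {
  "increments": [
    {"tx": -1.5, "ty": 1.5, "tz": 4, "roll": -0.018},
    {"tx": -1.5, "ty": 2, "tz": 9, "roll": 0},
    {"tx": -1, "ty": 1, "tz": 11, "roll": 0},
    {"tx": 0, "ty": 0, "tz": 9, "roll": 0},
    {"tx": 0, "ty": 0, "tz": 5, "roll": 0},
    {"tx": 0, "ty": 0, "tz": 2, "roll": 0},
    {"tx": 0, "ty": 0, "tz": 0, "roll": 0}
  ]
}}

```text
clock: 18.88
eef_pos: [397.1, 230.8, 14.6]
tool_rot: [0.731, -0.683, 0.007, 0.007]
force: [0.6, -1.0, 0.0]
width: 50.3
```

Run:
```python
from h import *
go([395.5,229.3,-7],np.pi/2+0.067)
f=grab_frame("wrist"); cv2.imwrite("pics/w22.png",f["color"][:,:,::-1])
```

```text
t 18.88 pos [397.1 230.8  14.6] yawx -1.503 tilt [ 0.001 -0.019 -1.   ] w 50.3 F [ 0.6 -1.   0. ]
shift [ 1.   1.7 21.6] roll(tool) 0.001 (alt -3.140)  q7 -2.50
```

View pics/w22.png

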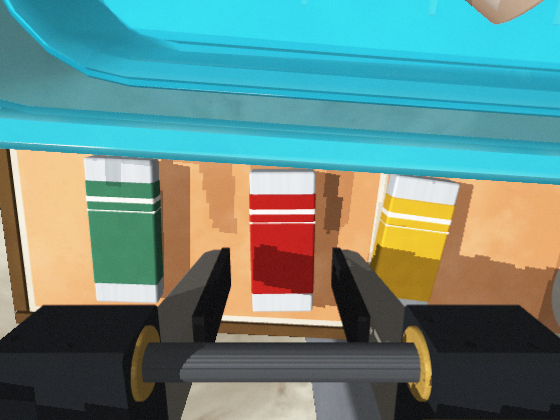

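Call:
{"fn": "move_arm", "kwargs": {
  "increments": [
    {"tx": 0.5, "ty": 0, "tz": 4, "roll": 0},
    {"tx": 0.5, "ty": 0, "tz": 7, "roll": 0},
    {"tx": 0, "ty": 0, "tz": 4, "roll": 0},
    {"tx": 0, "ty": 0, "tz": 1, "roll": 0},
    {"tx": 0, "ty": 0, "tz": 0, "roll": 0}
  ]
}}

```text
clock: 19.35
eef_pos: [398.0, 229.7, -2.2]
tool_rot: [0.731, -0.683, 0.007, 0.006]
force: [0.2, 0.6, 0.1]
width: 50.6
```

Run:
```python
from h import *
go([395.5,229.3,-7],np.pi/2+0.067)
sd=grab_frame("side"); cv2.imwrite("pics/s22.png",cv2.resize(sd["color"][240:330,290:370,::-1],None,fx=7,fy=6.5,interpolation=cv2.INTER_CUBIC))
```

```text
t 19.35 pos [398.  229.7  -2.2] yawx -1.503 tilt [ 0.002 -0.018 -1.   ] w 50.6 F [0.2 0.6 0.1]
shift [0.1 2.5 4.8] roll(tool) 0.001 (alt -3.141)  q7 -2.52
```

View pics/s22.png

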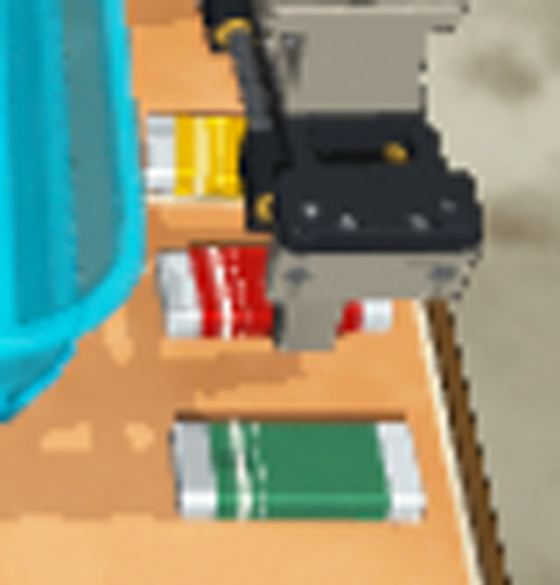

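The reported z is -2.2 with no contact, which confirms the tips sit about 10 mm behind the TCP. I'll go slightly lower and grip the red bar.

Call:
{"fn": "move_arm", "kwargs": {
  "increments": [
    {"tx": 0, "ty": 1, "tz": 2.5, "roll": 0},
    {"tx": 0, "ty": 1, "tz": 2, "roll": 0},
    {"tx": 0, "ty": 0, "tz": 0, "roll": 0},
    {"tx": 0, "ty": 0, "tz": 0, "roll": 0},
    {"tx": 0, "ty": 0, "tz": 0, "roll": 0},
    {"tx": 0, "ty": 0, "tz": 0, "roll": 0}
  ],
  "jaw": 0.25,
  "newtons": 20
}}

```text
clock: 19.9
eef_pos: [396.2, 229.7, -6.7]
tool_rot: [0.731, -0.683, 0.007, 0.005]
force: [-0.8, -0.3, -1.0]
width: 33.3
```

Run:
```python
from h import *
go([395.5,229.3,-7],np.pi/2+0.067)
```

```text
t 19.9 pos [396.2 229.7  -6.7] yawx -1.503 tilt [ 0.003 -0.017 -1.   ] w 33.3 F [-0.8 -0.3 -1. ]
shift [0.4 0.7 0.3] roll(tool) 0.001 (alt -3.141)  q7 -2.53
```

Call:
{"fn": "move_arm", "kwargs": {
  "increments": [
    {"tx": 0, "ty": 0, "tz": -8, "roll": 0},
    {"tx": 0, "ty": 0, "tz": -18, "roll": 0},
    {"tx": 0, "ty": 0, "tz": -28, "roll": 0},
    {"tx": 0, "ty": 0, "tz": -30, "roll": 0},
    {"tx": 0, "ty": 0, "tz": -30, "roll": 0},
    {"tx": 0, "ty": 0, "tz": -24, "roll": 0},
    {"tx": 0, "ty": 0, "tz": -14, "roll": 0},
    {"tx": 0, "ty": 0, "tz": -6, "roll": 0},
    {"tx": 0, "ty": 0, "tz": 0, "roll": 0}
  ]
}}

```text
clock: 20.65
eef_pos: [393.8, 232.7, 161.9]
tool_rot: [0.731, -0.682, 0.007, 0.006]
force: [-0.5, 0.7, -0.3]
width: 33.6
```

Run:
```python
from h import *
go([420,-200,160],np.pi/2+0.153)
f=grab_frame("wrist"); cv2.imwrite("pics/w23.png",f["color"][:,:,::-1])
np.save("pics/w23.npy",f,allow_pickle=True)
```

```text
t 20.65 pos [393.8 232.7 161.9] yawx -1.5 tilt [ 0.002 -0.018 -1.   ] w 33.6 F [-0.5  0.7 -0.3]
shift [433.4   4.2   9.9] roll(tool) -0.083 (alt 3.059)  q7 -2.31
```

View pics/w23.png

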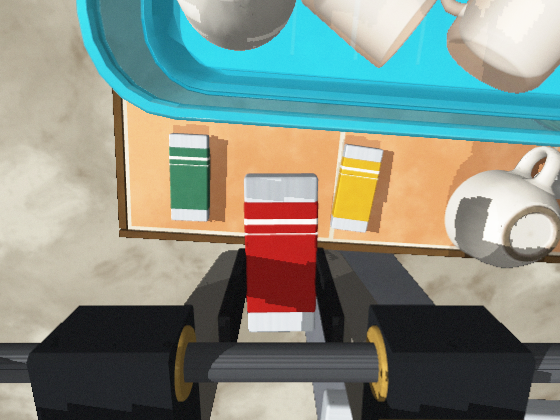

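The red bar is held straight (ends at rows 175 and 329), and yellow is untouched at (358,188). Now I'll work out where the bar sits in the grip.

Run:
```python
from h import *
f=np.load("pics/w23.npy",allow_pickle=True).item()
s,R=tool(); z=s["eef_pos"][2]+18.7
B=[((40,17,z)),((40,-17,z)),((-40,-17,z)),((-40,17,z))]
p=fitp(f,"held",list(zip(B,[(246,176),(317,175),(314,328),(249,330)])),(404,228,.06))
print(R.T@(np.array([p[0],p[1],s["eef_pos"][2]])-s["eef_pos"]))
```

```text
held [4.01950e+02 2.33395e+02 7.30000e-02] res [[-2.2, -1.2], [1.9, -0.6], [1.0, 1.8], [-0.6, 0.6]]
[-0.26229619 -8.53695294 -0.00960133]
```

Call:
{"fn": "move_arm", "kwargs": {
  "increments": [
    {"tx": 12, "ty": 0, "tz": 0, "roll": -0.04},
    {"tx": 26, "ty": 0, "tz": 0, "roll": -0.04},
    {"tx": 34, "ty": 0, "tz": 0, "roll": 0},
    {"tx": 34, "ty": 0, "tz": 0, "roll": 0},
    {"tx": 34, "ty": 0, "tz": 0, "roll": 0},
    {"tx": 34, "ty": 0, "tz": 0, "roll": 0},
    {"tx": 34, "ty": 0, "tz": 0, "roll": 0},
    {"tx": 34, "ty": 0, "tz": 0, "roll": 0},
    {"tx": 34, "ty": 0, "tz": 0, "roll": 0},
    {"tx": 34, "ty": 0, "tz": 0, "roll": 0}
  ]
}}

```text
clock: 21.53
eef_pos: [432.7, -79.6, 155.0]
tool_rot: [0.766, -0.643, -0.003, 0.012]
force: [0.1, -0.2, -0.5]
width: 33.6
```

Run:
```python
from h import *
go([559.3,-253.8,160],np.pi/2+0.153)
```

```text
t 21.53 pos [432.7 -79.6 155. ] yawx -1.397 tilt [-0.02  -0.015 -1.   ] w 33.6 F [ 0.1 -0.2 -0.5]
shift [193.6 -94.4  -4.9] roll(tool) 0.021 (alt -3.120)  q7 -1.42
```

Call:
{"fn": "move_arm", "kwargs": {
  "increments": [
    {"tx": 28, "ty": -8, "tz": 0, "roll": 0.01},
    {"tx": 26, "ty": -13, "tz": 0, "roll": 0.01},
    {"tx": 24, "ty": -14, "tz": 0, "roll": 0},
    {"tx": 22, "ty": -14, "tz": 0, "roll": 0},
    {"tx": 20, "ty": -12, "tz": 0, "roll": 0},
    {"tx": 15, "ty": -10, "tz": 0, "roll": 0},
    {"tx": 10, "ty": -7, "tz": 0, "roll": 0},
    {"tx": 5, "ty": -4, "tz": 0, "roll": 0},
    {"tx": 2, "ty": -1, "tz": 0, "roll": 0},
    {"tx": 0, "ty": 0, "tz": 0, "roll": 0}
  ]
}}

```text
clock: 22.37
eef_pos: [530.2, -232.3, 135.9]
tool_rot: [0.754, -0.656, -0.016, 0.02]
force: [-0.1, -0.6, -0.1]
width: 33.6
```

Run:
```python
from h import *
go([559.3,-253.8,100],np.pi/2+0.153)
f=grab_frame("wrist"); cv2.imwrite("pics/w24.png",f["color"][:,:,::-1])
```

```text
t 22.37 pos [ 530.2 -232.3  135.9] yawx -1.431 tilt [-0.05  -0.01  -0.999] w 33.6 F [-0.1 -0.6 -0.1]
shift [ 25.2 -27.6  34.6] roll(tool) -0.013 (alt 3.128)  q7 -1.24
```

View pics/w24.png

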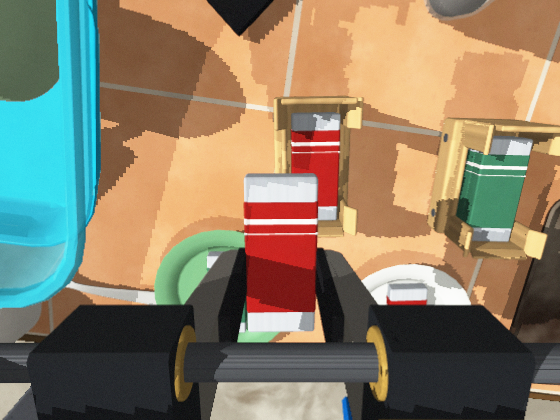

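```bash
cat >> h.py <<'E'
def place(disp,yaw,z,off=(-0.2,-8.4,-6.7)):
    s,R=tool(); off=np.array(off)
    cur=np.arctan2(R[1,0],R[0,0]); want=yaw-np.pi/2
    from scipy.spatial.transform import Rotation as Ro
    R2=Ro.from_euler('z',want-cur).as_matrix()@R
    go(np.array([*disp,z])-R2@off,yaw+np.pi/2)
    print("bar bottom now",(s["eef_pos"]+R@off).round(1),"pitch",-R[2,1].round(3), "xdir",(-R[:,1]).round(3))
E
python3 - <<'E'
from h import *
place((567.4,-252.8),.15,85)
E
```

```text
t 22.42 pos [ 529.9 -231.9  135.9] yawx -1.431 tilt [-0.05  -0.009 -0.999] w 33.6 F [-0.2  0.7 -1.3]
shift [ 26.1 -28.4  55.8] roll(tool) -0.010 (alt 3.132)  q7 -1.24
bar bottom now [ 538.5 -230.4  142.1] pitch -0.051 xdir [ 0.989  0.139 -0.051]
```

Call:
{"fn": "move_arm", "kwargs": {
  "increments": [
    {"tx": 4, "ty": -4, "tz": 0, "roll": -0.01},
    {"tx": 7, "ty": -8, "tz": 0, "roll": 0},
    {"tx": 7, "ty": -8, "tz": 0, "roll": 0},
    {"tx": 5, "ty": -6, "tz": 0, "roll": 0},
    {"tx": 2, "ty": -3, "tz": 0, "roll": 0},
    {"tx": 0, "ty": 0, "tz": 24, "roll": 0},
    {"tx": 0, "ty": 0, "tz": 0, "roll": 0},
    {"tx": 0, "ty": 0, "tz": 0, "roll": 0}
  ]
}}

```text
clock: 23.08
eef_pos: [566.1, -252.4, 111.5]
tool_rot: [0.759, -0.65, -0.015, 0.019]
force: [0.6, 0.1, 0.4]
width: 33.8
```

Run:
```python
from h import *
place((567.4,-252.8),.15,85)
f=grab_frame("wrist"); cv2.imwrite("pics/w25.png",f["color"][:,:,::-1])
np.save("pics/w25.npy",f,allow_pickle=True)
```

```text
t 23.08 pos [ 566.1 -252.4  111.5] yawx -1.416 tilt [-0.047 -0.01  -0.999] w 33.8 F [0.6 0.1 0.4]
shift [ 0.7  5.9 33.1] roll(tool) 0.005 (alt -3.137)  q7 -1.23
bar bottom now [ 574.7 -250.8  117.8] pitch -0.048 xdir [ 0.987  0.154 -0.048]
```

View pics/w25.png

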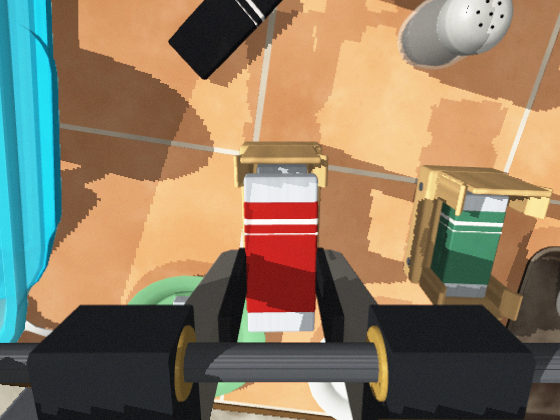

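Call:
{"fn": "move_arm", "kwargs": {
  "increments": [
    {"tx": 0, "ty": 2, "tz": 4, "roll": 0},
    {"tx": 0.5, "ty": 2, "tz": 8, "roll": 0},
    {"tx": 0, "ty": 2, "tz": 9, "roll": 0},
    {"tx": 0, "ty": 0, "tz": 7, "roll": 0},
    {"tx": 0, "ty": 0, "tz": 3, "roll": 0},
    {"tx": 0, "ty": 0, "tz": 0, "roll": 0}
  ]
}}

```text
clock: 23.63
eef_pos: [557.8, -254.5, 79.9]
tool_rot: [0.759, -0.65, -0.014, 0.019]
force: [1.4, -0.5, -0.4]
width: 33.4
```

Run:
```python
from h import *
place((567.4,-252.8),.15,85)
f=grab_frame("wrist"); cv2.imwrite("pics/w26.png",f["color"][:,:,::-1])
np.save("pics/w26.npy",f,allow_pickle=True)
```

```text
t 23.63 pos [ 557.8 -254.5   79.9] yawx -1.416 tilt [-0.047 -0.011 -0.999] w 33.4 F [ 1.4 -0.5 -0.4]
shift [ 0.  -1.1  1.1] roll(tool) 0.005 (alt -3.137)  q7 -1.23
bar bottom now [ 566.4 -252.9   86.2] pitch -0.048 xdir [ 0.987  0.154 -0.048]
```

View pics/w26.png

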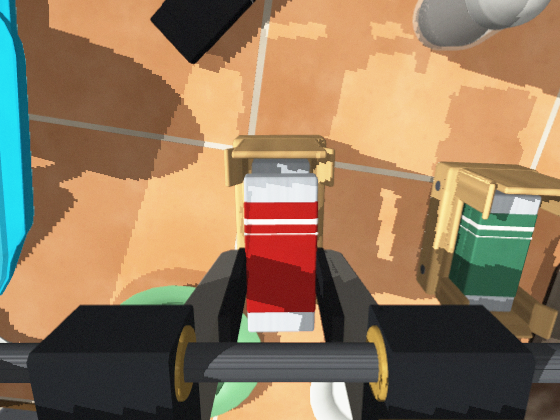

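Run:
```python
from h import *
f=np.load("pics/w26.npy",allow_pickle=True).item()
c,s=np.cos(.15),np.sin(.15)
for l in [(43.5,20,76),(43.5,-20,76),(47.5,30,76),(47.5,-30,76),(43.5,30,76),(43.5,-30,76)]:
    print(l,w2px(f,[567.4+c*l[0]-s*l[1],-252.8+s*l[0]+c*l[1],l[2]]).round(1))
g=f["color"][125:215,220:340,::-1]; cv2.imwrite("pics/w26z.png",cv2.resize(g,None,fx=6,fy=6,interpolation=cv2.INTER_CUBIC))
```

```text
(43.5, 20, 76) [[240.9 157.9]]
(43.5, -20, 76) [[320.9 158.2]]
(47.5, 30, 76) [[220.5 149.7]]
(47.5, -30, 76) [[341.4 150.3]]
(43.5, 30, 76) [[220.9 157.8]]
(43.5, -30, 76) [[340.9 158.3]]
```

View pics/w26z.png

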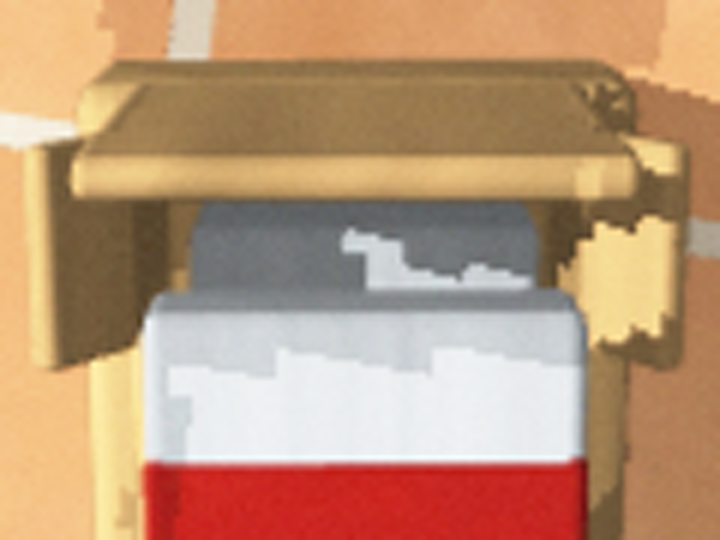

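Rear wall and lips agree with the model to within about 1 mm. Lowering into the chute.

Call:
{"fn": "move_arm", "kwargs": {
  "increments": [
    {"tx": -0.5, "ty": -0.5, "tz": 4, "roll": 0},
    {"tx": 0, "ty": -0.5, "tz": 6, "roll": 0},
    {"tx": 0, "ty": 0, "tz": 5, "roll": 0},
    {"tx": 0, "ty": 0, "tz": 2, "roll": 0},
    {"tx": 0, "ty": 0, "tz": 0, "roll": 0}
  ]
}}

```text
clock: 24.1
eef_pos: [558.9, -253.9, 61.9]
tool_rot: [0.76, -0.65, -0.013, 0.019]
force: [0.0, 0.7, -0.6]
width: 33.6
```

Run:
```python
from h import *
place((567.5,-252.4),.152,50)
f=grab_frame("wrist"); cv2.imwrite("pics/w27.png",f["color"][:,:,::-1])
```

```text
t 24.1 pos [ 558.9 -253.9   61.9] yawx -1.416 tilt [-0.045 -0.012 -0.999] w 33.6 F [ 0.   0.7 -0.6]
shift [-0.1 -0.9 18.2] roll(tool) 0.003 (alt -3.138)  q7 -1.24
bar bottom now [ 567.4 -252.4   68.2] pitch -0.046 xdir [ 0.987  0.154 -0.046]
```

View pics/w27.png

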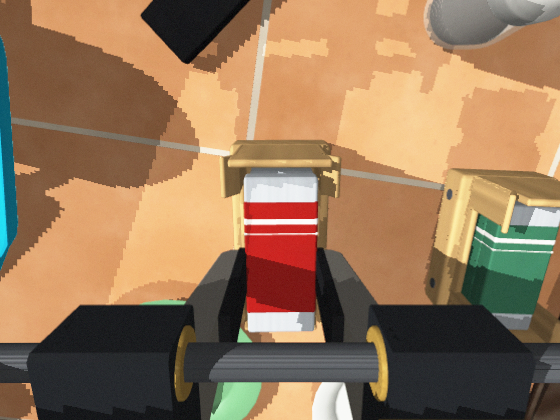

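Call:
{"fn": "move_arm", "kwargs": {
  "increments": [
    {"tx": 0, "ty": -0.5, "tz": 4, "roll": 0},
    {"tx": 0, "ty": -0.5, "tz": 6, "roll": 0},
    {"tx": 0, "ty": 0, "tz": 4, "roll": 0},
    {"tx": 0, "ty": 0, "tz": 1.5, "roll": 0},
    {"tx": 0, "ty": 0, "tz": 0, "roll": 0}
  ]
}}

```text
clock: 24.57
eef_pos: [559.6, -254.1, 45.2]
tool_rot: [0.76, -0.65, -0.013, 0.019]
force: [-0.1, -0.2, 0.0]
width: 33.6
```

Run:
```python
from h import *
place((567.5,-252.4),.152,50)
f=grab_frame("wrist"); cv2.imwrite("pics/w28.png",f["color"][:,:,::-1])
```

```text
t 24.57 pos [ 559.6 -254.1   45.2] yawx -1.416 tilt [-0.044 -0.012 -0.999] w 33.6 F [-0.1 -0.2  0. ]
shift [-0.2  0.5  1.5] roll(tool) 0.003 (alt -3.138)  q7 -1.25
bar bottom now [ 568.1 -252.5   51.5] pitch -0.046 xdir [ 0.987  0.154 -0.046]
```

View pics/w28.png

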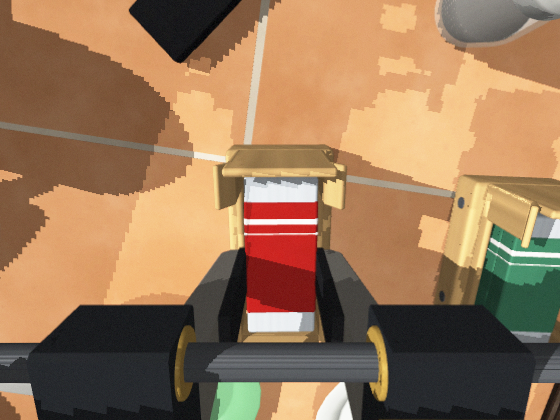

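The bar is down inside the chute with no contact force. Releasing it.

Call:
{"fn": "move_arm", "kwargs": {
  "increments": [
    {"tx": 0, "ty": 0, "tz": 1, "roll": 0},
    {"tx": 0, "ty": 0, "tz": 0, "roll": 0},
    {"tx": 0, "ty": 0, "tz": 0, "roll": 0},
    {"tx": 0, "ty": 0, "tz": 0, "roll": 0}
  ],
  "jaw": 0.5
}}

```text
clock: 24.95
eef_pos: [560.0, -254.3, 44.8]
tool_rot: [0.76, -0.65, -0.012, 0.019]
force: [0.6, -0.4, 0.1]
width: 46.0
```

Call:
{"fn": "move_arm", "kwargs": {
  "increments": [
    {"tx": 0, "ty": 0, "tz": -8, "roll": 0},
    {"tx": 0, "ty": 0, "tz": -16, "roll": 0},
    {"tx": 0, "ty": 0, "tz": -24, "roll": 0},
    {"tx": 0, "ty": 0, "tz": -26, "roll": 0},
    {"tx": 0, "ty": 0, "tz": -26, "roll": 0},
    {"tx": 0, "ty": 0, "tz": -16, "roll": 0},
    {"tx": 0, "ty": 0, "tz": -6, "roll": 0},
    {"tx": 0, "ty": 0, "tz": 0, "roll": 0}
  ]
}}

```text
clock: 25.62
eef_pos: [565.6, -252.3, 175.7]
tool_rot: [0.76, -0.65, -0.012, 0.019]
force: [0.3, 0.2, 0.2]
width: 45.8
```

Run:
```python
from h import *
go([397,313,165],np.pi/2+0.02)
f=grab_frame("wrist"); cv2.imwrite("pics/w29.png",f["color"][:,:,::-1])
np.save("pics/w29.npy",f,allow_pickle=True)
```

```text
t 25.62 pos [ 565.6 -252.3  175.7] yawx -1.415 tilt [-0.043 -0.012 -0.999] w 45.8 F [0.3 0.2 0.2]
shift [-584.6   78.5   11. ] roll(tool) 0.136 (alt -3.006)  q7 -1.20
```

View pics/w29.png

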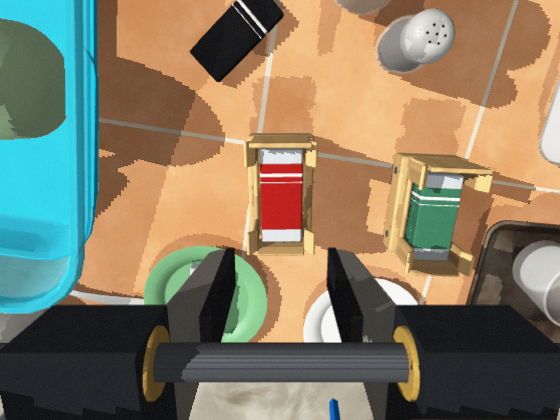

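The fresh red bar lies in the red chute (281,195). Now the fresh green bar.

Call:
{"fn": "move_arm", "kwargs": {
  "increments": [
    {"tx": -4, "ty": 8, "tz": 0, "roll": 0},
    {"tx": -8, "ty": 18, "tz": 0, "roll": 0},
    {"tx": -12, "ty": 24, "tz": 0, "roll": 0},
    {"tx": -16, "ty": 26, "tz": 0, "roll": 0},
    {"tx": -22, "ty": 24, "tz": 0, "roll": 0},
    {"tx": -28, "ty": 18, "tz": 0, "roll": 0.03},
    {"tx": -32, "ty": 10, "tz": 0, "roll": 0.03},
    {"tx": -34, "ty": 0, "tz": 0, "roll": 0.04},
    {"tx": -34, "ty": -2, "tz": 0, "roll": 0.03},
    {"tx": -34, "ty": -2, "tz": 0, "roll": 0}
  ],
  "jaw": 0.55
}}

```text
clock: 26.5
eef_pos: [395.9, -46.8, 166.0]
tool_rot: [0.707, -0.706, -0.022, 0.027]
force: [1.0, -0.3, 0.4]
width: 50.5
```

Run:
```python
from h import *
go([396.6,313,165],np.pi/2+0.018)
```

```text
t 26.5 pos [395.9 -46.8 166. ] yawx -1.569 tilt [-0.069 -0.007 -0.998] w 50.5 F [ 1.  -0.3  0.4]
shift [-359.8   -1.1   -1.5] roll(tool) -0.017 (alt 3.125)  q7 -1.63
```

Call:
{"fn": "move_arm", "kwargs": {
  "increments": [
    {"tx": -34, "ty": 0, "tz": 0, "roll": -0.017},
    {"tx": -34, "ty": 0, "tz": 0, "roll": 0},
    {"tx": -34, "ty": 0, "tz": 0, "roll": 0},
    {"tx": -34, "ty": 0, "tz": 0, "roll": 0},
    {"tx": -34, "ty": 0, "tz": 0, "roll": 0},
    {"tx": -32, "ty": 0, "tz": 0, "roll": 0},
    {"tx": -28, "ty": 0, "tz": 0, "roll": 0},
    {"tx": -22, "ty": 0, "tz": 0, "roll": 0},
    {"tx": -16, "ty": 0, "tz": 0, "roll": 0},
    {"tx": -12, "ty": 0, "tz": 0, "roll": 0}
  ]
}}

```text
clock: 27.33
eef_pos: [371.7, 244.4, 153.0]
tool_rot: [0.714, -0.698, -0.028, 0.037]
force: [0.3, 0.1, -0.9]
width: 50.9
```

Run:
```python
from h import *
go([396.6,313,165],np.pi/2+0.018)
```

```text
t 27.33 pos [371.7 244.4 153. ] yawx -1.547 tilt [-0.092 -0.014 -0.996] w 50.9 F [ 0.3  0.1 -0.9]
shift [-67.9 -25.3 -15.3] roll(tool) 0.006 (alt -3.136)  q7 -2.34
```

Call:
{"fn": "move_arm", "kwargs": {
  "increments": [
    {"tx": -14, "ty": -4, "tz": -6, "roll": 0},
    {"tx": -14, "ty": -6, "tz": -10, "roll": 0},
    {"tx": -12, "ty": -6, "tz": -10, "roll": 0},
    {"tx": -8, "ty": -5, "tz": -10, "roll": 0},
    {"tx": -4, "ty": -3, "tz": -6, "roll": 0},
    {"tx": -2, "ty": 0, "tz": 0, "roll": 0},
    {"tx": 0, "ty": 0, "tz": 0, "roll": 0}
  ]
}}

```text
clock: 27.92
eef_pos: [388.3, 298.7, 183.6]
tool_rot: [0.717, -0.695, -0.031, 0.048]
force: [0.3, 0.6, 0.1]
width: 50.3
```

Run:
```python
from h import *
go([396.6,313,120],np.pi/2+0.018)
```

```text
t 27.92 pos [388.3 298.7 183.6] yawx -1.539 tilt [-0.111 -0.025 -0.994] w 50.3 F [0.3 0.6 0.1]
shift [-15.4 -15.8  61.9] roll(tool) 0.013 (alt -3.128)  q7 -2.41
```

Call:
{"fn": "move_arm", "kwargs": {
  "increments": [
    {"tx": 0, "ty": 0, "tz": 40, "roll": 0},
    {"tx": 0, "ty": 0, "tz": 20, "roll": 0},
    {"tx": 0, "ty": 0, "tz": 0, "roll": 0},
    {"tx": 0, "ty": 0, "tz": 0, "roll": 0}
  ]
}}

```text
clock: 28.25
eef_pos: [379.9, 293.9, 120.7]
tool_rot: [0.716, -0.696, -0.031, 0.049]
force: [0.3, -0.4, 0.0]
width: 50.3
```

Run:
```python
from h import *
go([396.6,313,120],np.pi/2+0.018)
print(ctrl.sense()["qpos"].round(2))
```

```text
t 28.25 pos [379.9 293.9 120.7] yawx -1.541 tilt [-0.112 -0.028 -0.993] w 50.3 F [ 0.3 -0.4  0. ]
shift [-18.6 -17.1  -1.7] roll(tool) 0.012 (alt -3.130)  q7 -2.46
[-0.2   0.43 -0.61  1.97  0.23  0.93 -2.46]
```

Call:
{"fn": "move_arm", "kwargs": {
  "increments": [
    {"tx": 0, "ty": 0, "tz": -40, "roll": 0},
    {"tx": 0, "ty": 0, "tz": -40, "roll": 0},
    {"tx": 0, "ty": 0, "tz": 0, "roll": 0},
    {"tx": 0, "ty": 0, "tz": 0, "roll": 0}
  ]
}}

```text
clock: 28.58
eef_pos: [387.7, 293.7, 203.7]
tool_rot: [0.715, -0.696, -0.031, 0.052]
force: [0.3, -0.1, -0.9]
width: 50.4
```

Run:
```python
from h import *
go([396.6,313,120],np.pi/2+0.018)
```

```text
t 28.58 pos [387.7 293.7 203.7] yawx -1.542 tilt [-0.117 -0.03  -0.993] w 50.4 F [ 0.3 -0.1 -0.9]
shift [-21.3 -19.2  81.4] roll(tool) 0.011 (alt -3.130)  q7 -2.39
```

Call:
{"fn": "move_arm", "kwargs": {
  "increments": [
    {"tx": 0, "ty": -40, "tz": 0, "roll": 0},
    {"tx": 0, "ty": 0, "tz": 0, "roll": 0},
    {"tx": 0, "ty": 0, "tz": 0, "roll": 0}
  ]
}}

```text
clock: 28.83
eef_pos: [428.7, 294.5, 200.3]
tool_rot: [0.716, -0.696, -0.03, 0.051]
force: [-0.5, -0.3, -0.7]
width: 50.7
```

Run:
```python
from h import *
go([396.6,313,120],np.pi/2+0.018)
```

```text
t 28.83 pos [428.7 294.5 200.3] yawx -1.541 tilt [-0.114 -0.03  -0.993] w 50.7 F [-0.5 -0.3 -0.7]
shift [-21.5  22.1  82.9] roll(tool) 0.012 (alt -3.130)  q7 -2.37
```

Call:
{"fn": "move_arm", "kwargs": {
  "increments": [
    {"tx": 40, "ty": 0, "tz": 0, "roll": 0},
    {"tx": 40, "ty": 0, "tz": 0, "roll": 0},
    {"tx": 0, "ty": 0, "tz": 0, "roll": 0},
    {"tx": 0, "ty": 0, "tz": 0, "roll": 0}
  ]
}}

```text
clock: 29.17
eef_pos: [429.6, 211.7, 200.3]
tool_rot: [0.716, -0.695, -0.032, 0.052]
force: [0.0, 0.0, -0.7]
width: 50.6
```

Run:
```python
from h import *
go([396.6,313,120],np.pi/2+0.018)
print(ctrl.sense()["qpos"].round(2))
```

```text
t 29.17 pos [429.6 211.7 200.3] yawx -1.54 tilt [-0.117 -0.03  -0.993] w 50.6 F [ 0.   0.  -0.7]
shift [-104.4   20.5   80.5] roll(tool) 0.013 (alt -3.128)  q7 -2.21
[ 0.    0.32 -0.61  1.89  0.16  1.1  -2.21]
```

Call:
{"fn": "move_arm", "kwargs": {
  "increments": [
    {"tx": 41, "ty": 0, "tz": 0, "roll": 0},
    {"tx": 41, "ty": 0, "tz": 0, "roll": 0},
    {"tx": 41, "ty": 0, "tz": 0, "roll": 0},
    {"tx": 41, "ty": 0, "tz": 0, "roll": 0},
    {"tx": 41, "ty": 0, "tz": 0, "roll": 0},
    {"tx": 0, "ty": 0, "tz": 0, "roll": 0},
    {"tx": 0, "ty": 0, "tz": 0, "roll": 0}
  ]
}}

```text
clock: 29.75
eef_pos: [434.9, 4.1, 204.8]
tool_rot: [0.719, -0.692, -0.032, 0.051]
force: [0.7, 1.0, -0.3]
width: 50.3
```

Run:
```python
from h import *
go([396.6,313,120],np.pi/2+0.018)
print(ctrl.sense()["qpos"].round(2))
```

```text
t 29.75 pos [434.9   4.1 204.8] yawx -1.532 tilt [-0.117 -0.029 -0.993] w 50.3 F [ 0.7  1.  -0.3]
shift [-312.2   17.    79.7] roll(tool) 0.021 (alt -3.121)  q7 -1.75
[ 0.35  0.22 -0.5   1.99  0.13  1.09 -1.75]
```

Call:
{"fn": "move_arm", "kwargs": {
  "increments": [
    {"tx": -18, "ty": 0, "tz": 0, "roll": 0},
    {"tx": -18, "ty": 0, "tz": 0, "roll": 0},
    {"tx": -18, "ty": 0, "tz": 0, "roll": 0},
    {"tx": -18, "ty": 0, "tz": 0, "roll": 0},
    {"tx": -18, "ty": 0, "tz": 0, "roll": 0},
    {"tx": -18, "ty": 0, "tz": 0, "roll": 0},
    {"tx": -18, "ty": 0, "tz": 0, "roll": 0},
    {"tx": -18, "ty": 0, "tz": 0, "roll": 0},
    {"tx": -18, "ty": 0, "tz": 0, "roll": 0},
    {"tx": -10, "ty": 0, "tz": 0, "roll": 0}
  ]
}}

```text
clock: 30.58
eef_pos: [423.4, 195.3, 199.7]
tool_rot: [0.723, -0.688, -0.033, 0.051]
force: [0.2, 0.1, -0.6]
width: 50.5
```

Run:
```python
from h import *
go([396.6,313,120],np.pi/2+0.018)
print(ctrl.sense()["qpos"].round(2))
```

```text
t 30.58 pos [423.4 195.3 199.7] yawx -1.52 tilt [-0.117 -0.028 -0.993] w 50.5 F [ 0.2  0.1 -0.6]
shift [-120.6   11.5   79. ] roll(tool) 0.033 (alt -3.109)  q7 -2.16
[ 0.04  0.3  -0.61  1.92  0.15  1.09 -2.16]
```

Call:
{"fn": "move_arm", "kwargs": {
  "increments": [
    {"tx": -20, "ty": 0, "tz": 0, "roll": -0.12},
    {"tx": -20, "ty": 0, "tz": 0, "roll": -0.12},
    {"tx": -20, "ty": 0, "tz": 0, "roll": 0},
    {"tx": 0, "ty": 0, "tz": 0, "roll": 0},
    {"tx": 0, "ty": 0, "tz": 0, "roll": 0}
  ]
}}

```text
clock: 31.0
eef_pos: [408.6, 264.3, 198.8]
tool_rot: [0.807, -0.587, -0.04, 0.046]
force: [0.0, -0.4, 0.4]
width: 51.0
```

Run:
```python
from h import *
go([396.6,313,120],np.pi/2+0.018)
print(ctrl.sense()["qpos"].round(2))
```

```text
t 31.0 pos [408.6 264.3 198.8] yawx -1.257 tilt [-0.119 -0.027 -0.993] w 51.0 F [ 0.  -0.4  0.4]
shift [-49.2 -13.2  78.3] roll(tool) 0.295 (alt -2.846)  q7 -2.06
[-0.05  0.35 -0.69  1.88  0.18  1.1  -2.06]
```

Call:
{"fn": "move_arm", "kwargs": {
  "increments": [
    {"tx": 0, "ty": 0, "tz": 0, "roll": 0.12},
    {"tx": 0, "ty": 0, "tz": 0, "roll": 0.12},
    {"tx": 0, "ty": 0, "tz": 0, "roll": 0.03},
    {"tx": 0, "ty": 0, "tz": 0, "roll": 0}
  ]
}}

```text
clock: 31.33
eef_pos: [408.1, 262.8, 198.1]
tool_rot: [0.716, -0.695, -0.033, 0.052]
force: [-0.8, 0.6, 0.4]
width: 50.5
```

Run:
```python
from h import *
go([392,313,120],np.pi/2+0.018)
f=grab_frame("wrist"); cv2.imwrite("pics/w31.png",f["color"][:,:,::-1])
np.save("pics/w31.npy",f,allow_pickle=True)
```

```text
t 31.33 pos [408.1 262.8 198.1] yawx -1.539 tilt [-0.12  -0.029 -0.992] w 50.5 F [-0.8  0.6  0.4]
shift [-52.7   5.1  78. ] roll(tool) 0.014 (alt -3.128)  q7 -2.32
```

View pics/w31.png

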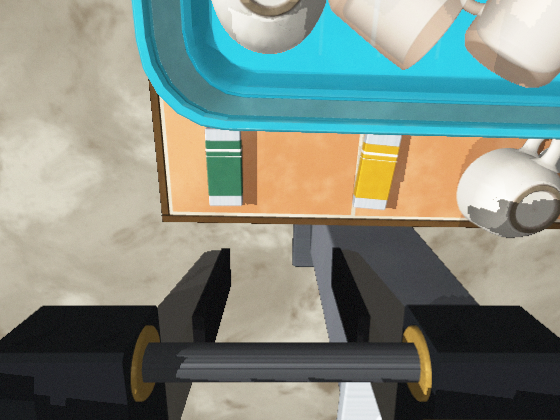

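Call:
{"fn": "move_arm", "kwargs": {
  "increments": [
    {"tx": -10, "ty": 0, "tz": 4, "roll": 0.01},
    {"tx": -16, "ty": 0, "tz": 8, "roll": 0},
    {"tx": -13, "ty": 0, "tz": 14, "roll": 0},
    {"tx": -7, "ty": 0, "tz": 18, "roll": 0},
    {"tx": -3, "ty": 0, "tz": 20, "roll": 0},
    {"tx": 0, "ty": 0, "tz": 20, "roll": 0},
    {"tx": 0, "ty": 0, "tz": 16, "roll": 0},
    {"tx": 0, "ty": 0, "tz": 10, "roll": 0},
    {"tx": 0, "ty": 0, "tz": 5, "roll": 0},
    {"tx": 0, "ty": 0, "tz": 0, "roll": 0}
  ]
}}

```text
clock: 32.22
eef_pos: [397.1, 305.9, 78.8]
tool_rot: [0.714, -0.698, -0.031, 0.051]
force: [0.9, 0.2, 0.4]
width: 50.1
```

Run:
```python
from h import *
go([393,313,-5.5],np.pi/2+0.018)
f=grab_frame("wrist"); cv2.imwrite("pics/w32.png",f["color"][:,:,::-1])
np.save("pics/w32.npy",f,allow_pickle=True)
```

```text
t 32.22 pos [397.1 305.9  78.8] yawx -1.546 tilt [-0.115 -0.03  -0.993] w 50.1 F [0.9 0.2 0.4]
shift [-9.5 -5.9 84. ] roll(tool) 0.007 (alt -3.135)  q7 -2.51
```

View pics/w32.png

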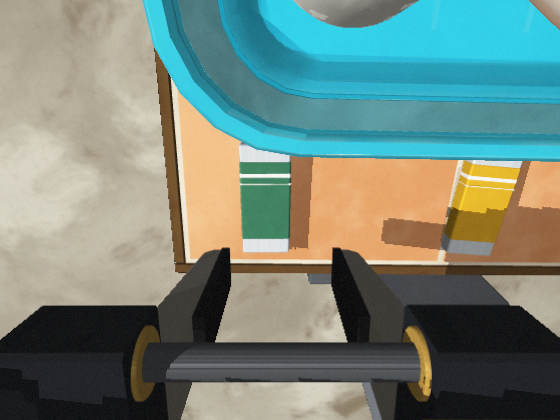

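Run:
```python
from h import *
f=np.load("pics/w32.npy",allow_pickle=True).item()
for u,v in [(242,252),(289,251)]: print(px2w(f,u,v,12).round(1))
for u,v in [(241,175),(291,175)]: print(px2w(f,u,v,12).round(1))
```

```text
[365.1 332.   12. ]
[366.3 297.5  12. ]
[423.5 331.8  12. ]
[424.1 298.1  12. ]
```

Call:
{"fn": "move_arm", "kwargs": {
  "increments": [
    {"tx": -3, "ty": -1, "tz": 4, "roll": 0.005},
    {"tx": -4, "ty": -2, "tz": 9, "roll": 0},
    {"tx": -3, "ty": -2, "tz": 13, "roll": 0},
    {"tx": 0, "ty": -1, "tz": 13, "roll": 0},
    {"tx": 0, "ty": 0, "tz": 11, "roll": 0},
    {"tx": 0, "ty": 0, "tz": 7, "roll": 0},
    {"tx": 0, "ty": 0, "tz": 3, "roll": 0},
    {"tx": 0, "ty": 0, "tz": 0, "roll": 0}
  ]
}}

```text
clock: 32.93
eef_pos: [399.7, 317.8, 15.6]
tool_rot: [0.712, -0.7, -0.03, 0.047]
force: [-0.2, 0.7, 1.0]
width: 50.9
```

Run:
```python
from h import *
go([393,313.8,-5.5],np.pi/2+0.01)
f=grab_frame("wrist"); cv2.imwrite("pics/w33.png",f["color"][:,:,::-1])
```

```text
t 32.93 pos [399.7 317.8  15.6] yawx -1.552 tilt [-0.108 -0.025 -0.994] w 50.9 F [-0.2  0.7  1. ]
shift [ 3.4  4.5 21.8] roll(tool) 0.008 (alt -3.133)  q7 -2.58
```

View pics/w33.png

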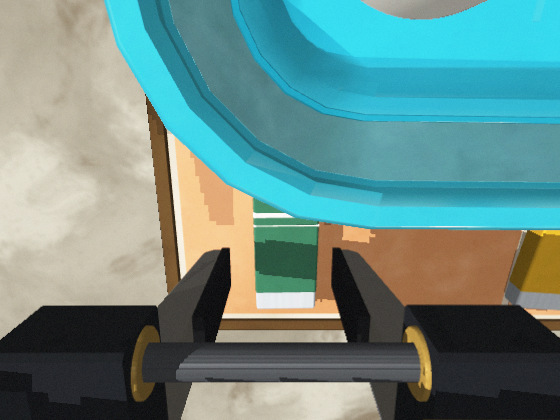

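Call:
{"fn": "move_arm", "kwargs": {
  "increments": [
    {"tx": 1, "ty": 1.5, "tz": 4, "roll": 0},
    {"tx": 1.5, "ty": 2, "tz": 7, "roll": 0},
    {"tx": 0.5, "ty": 1, "tz": 6, "roll": 0},
    {"tx": 0, "ty": 0, "tz": 3, "roll": 0},
    {"tx": 0, "ty": 0, "tz": 0, "roll": 0}
  ]
}}

```text
clock: 33.4
eef_pos: [393.6, 314.5, -4.0]
tool_rot: [0.712, -0.7, -0.029, 0.045]
force: [-1.2, 0.2, 0.3]
width: 50.5
```

Run:
```python
from h import *
go([393,313.8,-5.5],np.pi/2+0.01)
f=grab_frame("wrist"); cv2.imwrite("pics/w34.png",f["color"][:,:,::-1])
sd=grab_frame("side"); cv2.imwrite("pics/s34.png",cv2.resize(sd["color"][240:340,280:380,::-1],None,fx=5.5,fy=5.5,interpolation=cv2.INTER_CUBIC))
```

```text
t 33.4 pos [393.6 314.5  -4. ] yawx -1.553 tilt [-0.106 -0.023 -0.994] w 50.5 F [-1.2  0.2  0.3]
shift [0.7 0.4 1.6] roll(tool) 0.008 (alt -3.133)  q7 -2.60
```

View pics/w34.png

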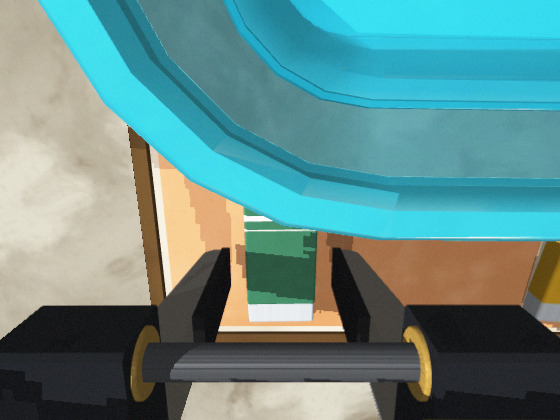

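View pics/s34.png

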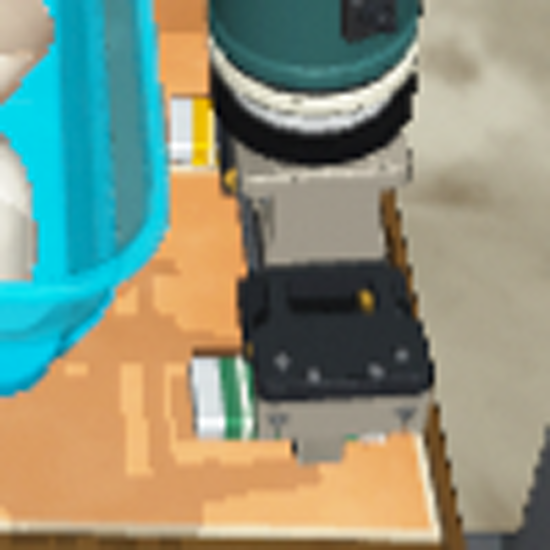

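Green is centred (280). Close on it.

Call:
{"fn": "move_arm", "kwargs": {
  "increments": [
    {"tx": 0.5, "ty": 0, "tz": 1.5, "roll": 0},
    {"tx": 0, "ty": 0, "tz": 0.5, "roll": 0},
    {"tx": 0, "ty": 0, "tz": 0, "roll": 0},
    {"tx": 0, "ty": 0, "tz": 0, "roll": 0},
    {"tx": 0, "ty": 0, "tz": 0, "roll": 0},
    {"tx": 0, "ty": 0, "tz": 0, "roll": 0}
  ],
  "jaw": 0.25,
  "newtons": 20
}}

```text
clock: 34.0
eef_pos: [394.6, 314.7, -4.9]
tool_rot: [0.712, -0.7, -0.029, 0.044]
force: [0.0, -0.4, -0.0]
width: 33.6
```

Run:
```python
from h import *
go([393,313.8,-5.5],np.pi/2+0.01)
s,R=tool(); print("bottom centre in tool", R.T@(np.array([405.3,s['eef_pos'][1]+0.1,0])-s['eef_pos']))
```

```text
t 34.0 pos [394.6 314.7  -4.9] yawx -1.553 tilt [-0.104 -0.022 -0.994] w 33.6 F [ 0.  -0.4 -0. ]
shift [0.9 1.5 0.7] roll(tool) 0.008 (alt -3.134)  q7 -2.60
bottom centre in tool [  0.18773233 -10.15155999  -6.03235457]
```

Call:
{"fn": "move_arm", "kwargs": {
  "increments": [
    {"tx": 0, "ty": 0, "tz": -8, "roll": 0},
    {"tx": 0, "ty": 0, "tz": -18, "roll": 0},
    {"tx": 0, "ty": 0, "tz": -28, "roll": 0},
    {"tx": 0, "ty": 0, "tz": -30, "roll": 0},
    {"tx": 0, "ty": 0, "tz": -32, "roll": 0},
    {"tx": 0, "ty": 2, "tz": -30, "roll": 0},
    {"tx": 0, "ty": 3, "tz": -24, "roll": 0},
    {"tx": 0, "ty": 3, "tz": -14, "roll": 0},
    {"tx": 0, "ty": 2, "tz": -6, "roll": 0},
    {"tx": 0, "ty": 0, "tz": 0, "roll": 0}
  ]
}}

```text
clock: 34.83
eef_pos: [403.5, 318.9, 198.0]
tool_rot: [0.713, -0.699, -0.029, 0.045]
force: [0.4, -0.0, -0.7]
width: 33.6
```

Run:
```python
from h import *
go([430,-200,200],np.pi/2+0.11)
f=grab_frame("wrist"); cv2.imwrite("pics/w35.png",f["color"][:,:,::-1])
np.save("pics/w35.npy",f,allow_pickle=True)
```

```text
t 34.83 pos [403.5 318.9 198. ] yawx -1.551 tilt [-0.105 -0.023 -0.994] w 33.6 F [ 0.4 -0.  -0.7]
shift [519.3 -16.9   7. ] roll(tool) -0.090 (alt 3.052)  q7 -2.44
```

View pics/w35.png

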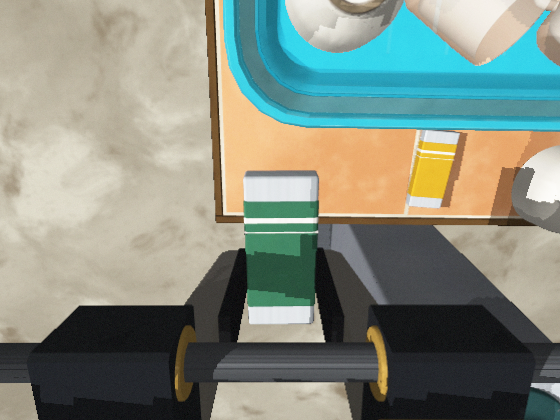

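Call:
{"fn": "move_arm", "kwargs": {
  "increments": [
    {"tx": 14, "ty": 0, "tz": 0, "roll": 0},
    {"tx": 30, "ty": 0, "tz": 0, "roll": 0},
    {"tx": 38, "ty": 0, "tz": 0, "roll": 0},
    {"tx": 38, "ty": 0, "tz": 0, "roll": 0},
    {"tx": 38, "ty": 0, "tz": 0, "roll": 0},
    {"tx": 38, "ty": 0, "tz": 0, "roll": 0},
    {"tx": 38, "ty": -1, "tz": 0, "roll": 0},
    {"tx": 38, "ty": -1, "tz": 0, "roll": 0},
    {"tx": 38, "ty": -2, "tz": 0, "roll": 0},
    {"tx": 38, "ty": -2, "tz": 0, "roll": 0}
  ]
}}

```text
clock: 35.72
eef_pos: [408.3, -37.0, 191.4]
tool_rot: [0.719, -0.692, -0.038, 0.052]
force: [0.5, 0.4, 0.2]
width: 33.3
```

Run:
```python
from h import *
place((569.3,-391.6),.11,140,(0.2,-10.2,-6))
```

```text
t 35.72 pos [408.3 -37.  191.4] yawx -1.531 tilt [-0.127 -0.022 -0.992] w 33.3 F [0.5 0.4 0.2]
shift [ 360.3 -142.9   44.2] roll(tool) -0.071 (alt 3.071)  q7 -1.65
bar bottom now [419.2 -36.7 196.1] pitch -0.128 xdir [ 0.991  0.037 -0.128]
```

Call:
{"fn": "move_arm", "kwargs": {
  "increments": [
    {"tx": 36, "ty": -8, "tz": 0, "roll": -0.02},
    {"tx": 36, "ty": -10, "tz": 0, "roll": -0.02},
    {"tx": 36, "ty": -12, "tz": 0, "roll": -0.02},
    {"tx": 34, "ty": -12, "tz": 0, "roll": -0.01},
    {"tx": 32, "ty": -14, "tz": 0, "roll": 0},
    {"tx": 30, "ty": -14, "tz": 0, "roll": 0},
    {"tx": 28, "ty": -14, "tz": 0, "roll": 0},
    {"tx": 24, "ty": -12, "tz": 0, "roll": 0},
    {"tx": 20, "ty": -10, "tz": 0, "roll": 0},
    {"tx": 14, "ty": -8, "tz": 0, "roll": 0}
  ]
}}

```text
clock: 36.55
eef_pos: [536.2, -336.8, 160.4]
tool_rot: [0.74, -0.668, -0.053, 0.059]
force: [-0.1, 0.9, -0.6]
width: 33.3
```

Run:
```python
from h import *
place((569.3,-391.6),.11,140,(0.2,-10.2,-6))
```

```text
t 36.55 pos [ 536.2 -336.8  160.4] yawx -1.469 tilt [-0.156 -0.016 -0.988] w 33.3 F [-0.1  0.9 -0.6]
shift [ 57.8 -20.1  21.9] roll(tool) -0.008 (alt 3.133)  q7 -1.17
bar bottom now [ 547.2 -335.9  164.8] pitch -0.157 xdir [ 0.983  0.1   -0.157]
```

Call:
{"fn": "move_arm", "kwargs": {
  "increments": [
    {"tx": 16, "ty": -5, "tz": 0, "roll": 0},
    {"tx": 13, "ty": -5, "tz": 0, "roll": 0},
    {"tx": 9, "ty": -3, "tz": 0, "roll": 0},
    {"tx": 5, "ty": -1, "tz": 0, "roll": 0},
    {"tx": 2, "ty": 0, "tz": 0, "roll": 0},
    {"tx": 0, "ty": 0, "tz": 0, "roll": 0},
    {"tx": 0, "ty": 0, "tz": 0, "roll": 0}
  ]
}}

```text
clock: 37.13
eef_pos: [550.2, -382.5, 144.6]
tool_rot: [0.739, -0.668, -0.062, 0.061]
force: [-0.4, 0.1, -0.3]
width: 33.3
```

Run:
```python
from h import *
place((569.3,-391.6),.11,100,(0.2,-10.2,-6))
f=grab_frame("wrist"); cv2.imwrite("pics/w36.png",f["color"][:,:,::-1])
np.save("pics/w36.npy",f,allow_pickle=True)
```

```text
t 37.13 pos [ 550.2 -382.5  144.6] yawx -1.472 tilt [-0.173 -0.007 -0.985] w 33.3 F [-0.4  0.1 -0.3]
shift [ 11.3 -15.3  46.7] roll(tool) -0.011 (alt 3.131)  q7 -1.12
bar bottom now [ 561.3 -381.7  148.8] pitch -0.173 xdir [ 0.98   0.099 -0.173]
```

View pics/w36.png

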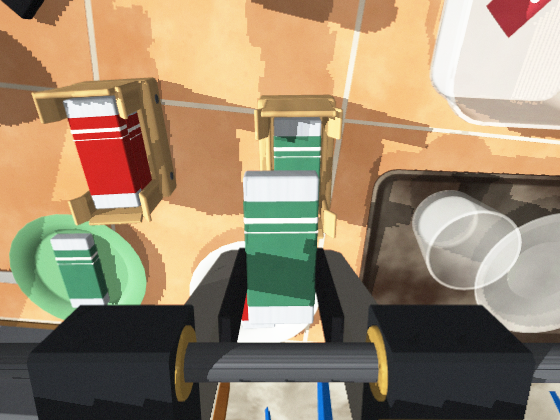

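Call:
{"fn": "move_arm", "kwargs": {
  "increments": [
    {"tx": 3, "ty": -4, "tz": 4, "roll": -0.01},
    {"tx": 4, "ty": -5, "tz": 8, "roll": 0},
    {"tx": 3, "ty": -4, "tz": 9, "roll": 0},
    {"tx": 1, "ty": -2, "tz": 9, "roll": 0},
    {"tx": 0, "ty": 0, "tz": 7, "roll": 0},
    {"tx": 0, "ty": 0, "tz": 3, "roll": 0},
    {"tx": 0, "ty": 0, "tz": 0, "roll": 0}
  ]
}}

```text
clock: 37.77
eef_pos: [560.5, -390.5, 98.6]
tool_rot: [0.744, -0.663, -0.062, 0.06]
force: [0.1, -0.2, -0.0]
width: 33.6
```

Run:
```python
from h import *
place((569.3,-391.6),.11,88,(0.2,-10.2,-6))
f=grab_frame("wrist"); cv2.imwrite("pics/w37.png",f["color"][:,:,::-1])
c,s=np.cos(.11),np.sin(.11)
for l in [(43.5,20,76),(43.5,-20,76)]:
    print(l,w2px(f,[569.3+c*l[0]-s*l[1],-391.6+s*l[0]+c*l[1],l[2]]).round(1))
g=f["color"][80:220,200:360,::-1]; cv2.imwrite("pics/w37z.png",cv2.resize(g,None,fx=4,fy=4,interpolation=cv2.INTER_CUBIC))
```

```text
t 37.77 pos [ 560.5 -390.5   98.6] yawx -1.457 tilt [-0.173 -0.007 -0.985] w 33.6 F [ 0.1 -0.2 -0. ]
shift [ 2.  -0.1 14.9] roll(tool) 0.003 (alt -3.138)  q7 -1.12
bar bottom now [ 571.5 -389.5  102.7] pitch -0.173 xdir [ 0.978  0.114 -0.173]
(43.5, 20, 76) [[248.1 151.4]]
(43.5, -20, 76) [[323.5 152. ]]
```

View pics/w37z.png

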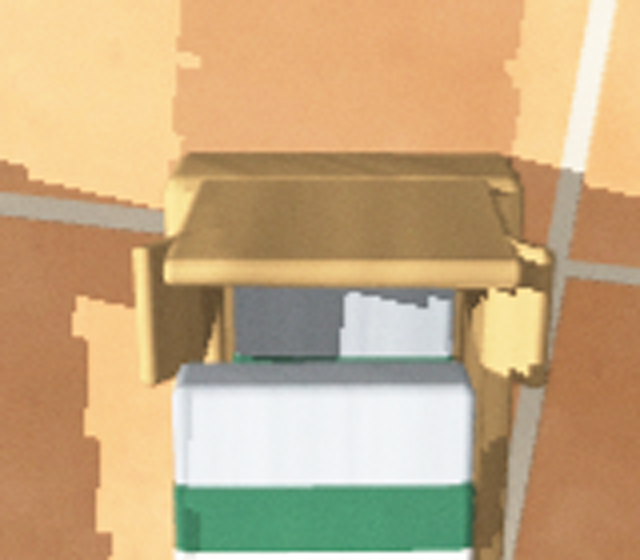

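Run:
```python
from h import *
place((569.3,-391.6),.11,70,(0.2,-10.2,-6))
```

```text
t 37.82 pos [ 560.5 -390.5   98.8] yawx -1.457 tilt [-0.173 -0.007 -0.985] w 33.5 F [ 0.5  0.1 -0.3]
shift [ 2.2 -3.3 32.8] roll(tool) 0.003 (alt -3.138)  q7 -1.12
bar bottom now [ 571.5 -389.5  102.9] pitch -0.173 xdir [ 0.978  0.114 -0.173]
```

Call:
{"fn": "move_arm", "kwargs": {
  "increments": [
    {"tx": 0.5, "ty": -0.5, "tz": 4, "roll": 0},
    {"tx": 1, "ty": -1, "tz": 8, "roll": 0},
    {"tx": 0.5, "ty": -1, "tz": 9, "roll": 0},
    {"tx": 0, "ty": -0.5, "tz": 6, "roll": 0},
    {"tx": 0, "ty": 0, "tz": 3, "roll": 0},
    {"tx": 0, "ty": 0, "tz": 0, "roll": 0}
  ]
}}

```text
clock: 38.32
eef_pos: [558.5, -392.9, 66.5]
tool_rot: [0.744, -0.663, -0.062, 0.06]
force: [-0.2, 0.4, -1.0]
width: 33.3
```

Run:
```python
from h import *
place((569.3,-391.6),.11,51.5,(0.2,-10.2,-6))
f=grab_frame("wrist"); cv2.imwrite("pics/w38.png",f["color"][:,:,::-1])
```

```text
t 38.32 pos [ 558.5 -392.9   66.5] yawx -1.458 tilt [-0.172 -0.008 -0.985] w 33.3 F [-0.2  0.4 -1. ]
shift [-0.1 -3.1 18.9] roll(tool) 0.003 (alt -3.138)  q7 -1.12
bar bottom now [ 569.6 -391.9   70.6] pitch -0.171 xdir [ 0.979  0.113 -0.171]
```

View pics/w38.png

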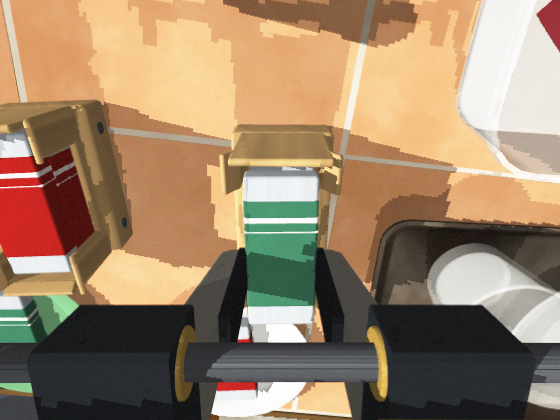

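Call:
{"fn": "move_arm", "kwargs": {
  "increments": [
    {"tx": 0, "ty": -0.5, "tz": 4, "roll": 0},
    {"tx": 0, "ty": -1, "tz": 6, "roll": 0},
    {"tx": 0, "ty": -1, "tz": 5, "roll": 0},
    {"tx": 0, "ty": -0.3, "tz": 2, "roll": 0},
    {"tx": 0, "ty": 0, "tz": 0, "roll": 0}
  ]
}}

```text
clock: 38.78
eef_pos: [559.1, -392.9, 48.6]
tool_rot: [0.744, -0.663, -0.061, 0.06]
force: [-0.0, -0.1, -1.1]
width: 33.5
```

Run:
```python
from h import *
place((569.3,-391.6),.11,50,(0.2,-10.2,-6))
f=grab_frame("wrist"); cv2.imwrite("pics/w39.png",f["color"][:,:,::-1])
```

```text
t 38.78 pos [ 559.1 -392.9   48.6] yawx -1.457 tilt [-0.17  -0.009 -0.985] w 33.5 F [-0.  -0.1 -1.1]
shift [-0.4  0.3  2.9] roll(tool) 0.003 (alt -3.138)  q7 -1.13
bar bottom now [ 570.2 -391.9   52.8] pitch -0.17 xdir [ 0.979  0.113 -0.17 ]
```

View pics/w39.png

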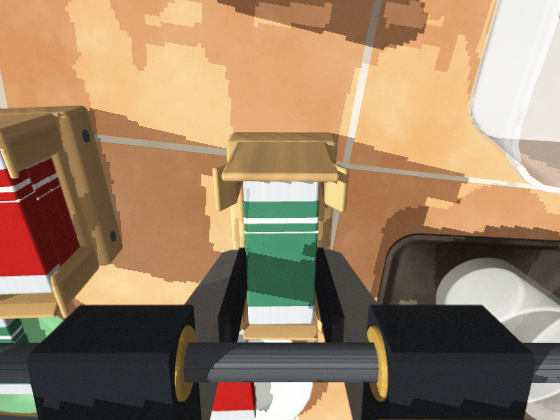

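In the chute. Lower 1.5 mm more and release.

Call:
{"fn": "move_arm", "kwargs": {
  "increments": [
    {"tx": 0, "ty": 0, "tz": 1.5, "roll": 0},
    {"tx": 0, "ty": 0, "tz": 0, "roll": 0}
  ]
}}

```text
clock: 39.0
eef_pos: [559.1, -393.0, 47.3]
tool_rot: [0.744, -0.663, -0.06, 0.06]
force: [-0.1, 0.2, -0.2]
width: 33.3
```

Call:
{"fn": "move_arm", "kwargs": {
  "increments": [
    {"tx": 0, "ty": 0, "tz": 0, "roll": 0},
    {"tx": 0, "ty": 0, "tz": 0, "roll": 0},
    {"tx": 0, "ty": 0, "tz": 0, "roll": 0}
  ],
  "jaw": 0.5
}}

```text
clock: 39.25
eef_pos: [559.5, -393.2, 47.9]
tool_rot: [0.744, -0.663, -0.06, 0.06]
force: [-0.4, 1.1, -0.6]
width: 46.1
```

Call:
{"fn": "move_arm", "kwargs": {
  "increments": [
    {"tx": 0, "ty": 1, "tz": -8, "roll": 0},
    {"tx": 0, "ty": 2, "tz": -16, "roll": 0},
    {"tx": 0, "ty": 3, "tz": -24, "roll": 0},
    {"tx": 0, "ty": 6, "tz": -28, "roll": 0},
    {"tx": 0, "ty": 10, "tz": -28, "roll": 0},
    {"tx": 0, "ty": 10, "tz": -24, "roll": 0},
    {"tx": 0, "ty": 6, "tz": -14, "roll": 0},
    {"tx": 0, "ty": 2, "tz": -4, "roll": 0},
    {"tx": 0, "ty": 0, "tz": 0, "roll": 0}
  ]
}}

```text
clock: 40.0
eef_pos: [544.7, -395.9, 208.9]
tool_rot: [0.744, -0.663, -0.06, 0.06]
force: [-0.2, 0.0, -0.1]
width: 46.0
```

Run:
```python
from h import *
f=grab_frame("wrist"); cv2.imwrite("pics/w40.png",f["color"][:,:,::-1])
np.save("pics/w40.npy",f,allow_pickle=True)
s=grab_frame("side"); cv2.imwrite("pics/s40.png",cv2.resize(s["color"][120:220,220:350,::-1],None,fx=6,fy=6,interpolation=cv2.INTER_CUBIC))
go([500,-330,300])
```

```text
t 40.1 pos [ 544.3 -395.2  206.9] yawx -1.456 tilt [-0.17  -0.008 -0.985] w 45.9 F [-0.2 -0.   0.7]
shift [-70.9  51.7 -84.7]
```

View pics/w40.png

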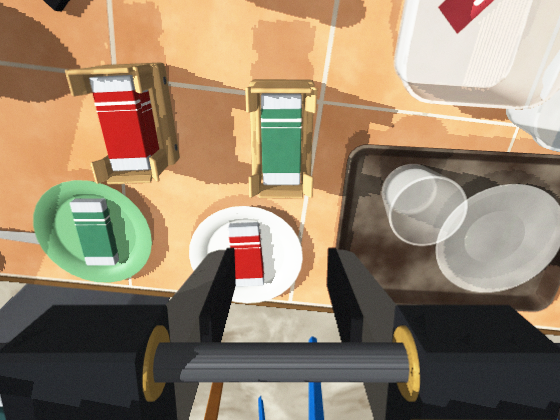

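View pics/s40.png

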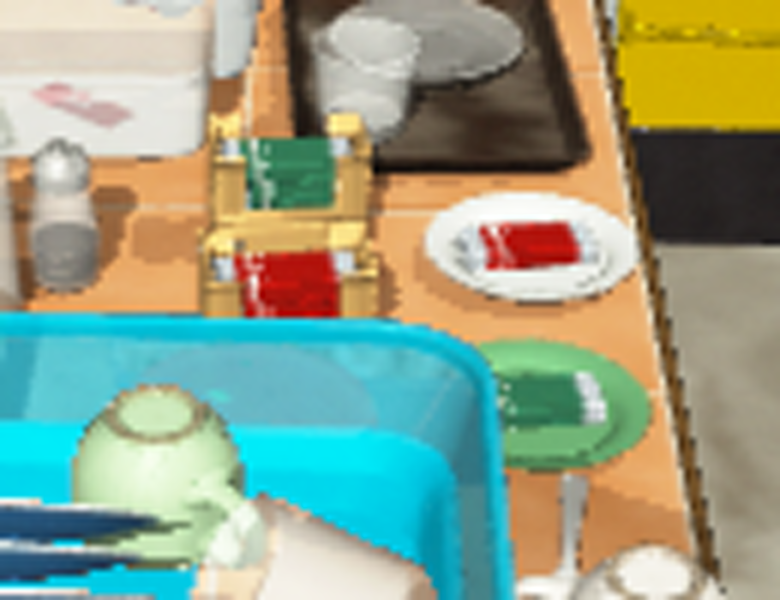

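Both chutes and both plates look right. Next, a numeric check.

Run:
```python
from h import *
f=np.load("pics/w40.npy",allow_pickle=True).item()
g=cv2.resize(f["color"][55:305,25:325,::-1],None,fx=2.6,fy=2.4,interpolation=cv2.INTER_CUBIC)
for p,z,col in [((567.5,-252.4,.15),60,(255,255,0)),((569.3,-391.6,.11),60,(255,255,0))]:
    c,s=np.cos(p[2]),np.sin(p[2])
    for zz in (60,48):
        px=w2px(f,[[p[0]+c*x-s*y,p[1]+s*x+c*y,zz] for x,y in [(40,17),(40,-17),(-40,-17),(-40,17)]])
        px=(px-[25,55]+.5)*[2.6,2.4]-.5
        cv2.polylines(g,[px.round().astype(int)],True,col if zz==60 else (0,255,255),1,cv2.LINE_AA)
cv2.imwrite("pics/w40z.png",g)
for n,pts in (("plate_white",[(190,250),(303,250),(246,206),(246,303)]),("plate_green",[(35,222),(152,240),(88,181),(105,282)])):
    w=np.array([px2w(f,u,v,12.5)[:2] for u,v in pts]); print(n,((w[0]+w[1])/2).round(1),((w[2]+w[3])/2).round(1))
for n,pts in (("red on white",[(229,221),(258,219),(264,285),(236,287)]),("green on green",[(72,199),(103,195),(117,262),(85,266)])):
    w=np.array([px2w(f,u,v,17)[:2] for u,v in pts]); print(n,w.mean(0).round(1),np.linalg.norm(w[0]-w[3]).round(0))
```

```text
plate_white [ 428.7 -367.4] [ 418.4 -367.7]
plate_green [ 432.8 -195.6] [ 428.3 -198.4]
red on white [ 425.6 -368.5] 88.0
green on green [ 434.4 -198.2] 85.0
```

View pics/w40z.png

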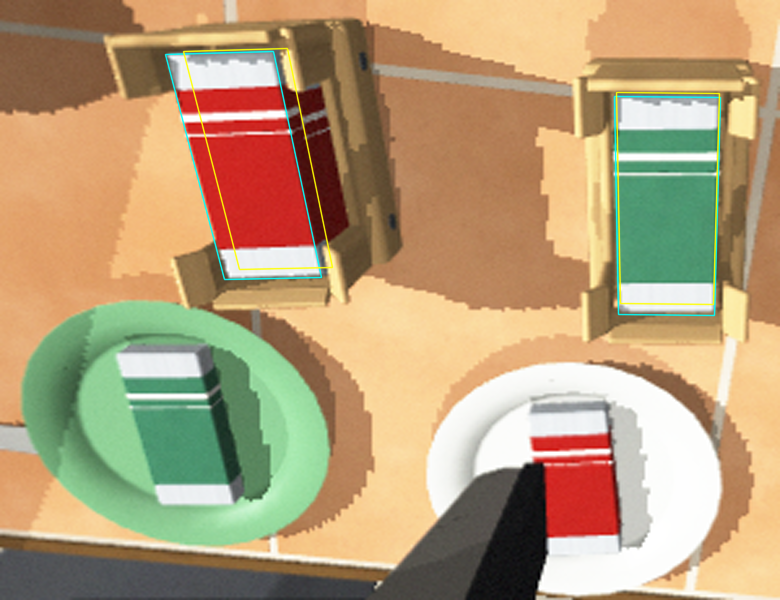

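The z = 60 outlines match both chute bars to within about 2 mm, and both plate bars are within about 8 mm of centre. I'll check yellow once more, then hand in.

Run:
```python
from h import *
t=grab_frame("top"); s0=cv2.imread("pics/top0.png")[235:285,100:220].astype(int)
a=t["color"][235:285,100:220,::-1].astype(int)
print("yellow region diff",np.abs(a-s0)[:,80:110].mean())
cv2.imwrite("pics/t41.png",cv2.resize(t["color"][225:290,100:260,::-1],None,fx=5,fy=5))
print(order.finish_job())
```

```text
yellow region diff 4.154888888888889
the job is handed in; nothing more can be done
None
```

View pics/t41.png

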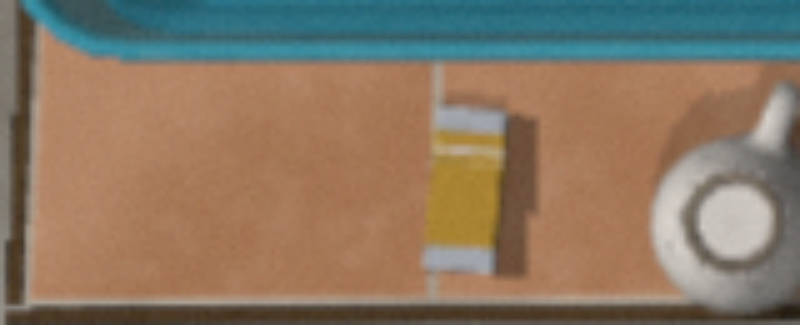

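I slid out both oldest bars and laid red on the white plate and green on the green plate. Each chute was then topped up with its own colour's fresh bar. I handed the job in at about 40 s on the robot's clock; no verdict is given.

**Last checks:**
- **Plates:** both bars lie flat, about 8 mm or less from the plate centres. The white plate's centre is uncertain by about 10 mm along x, because two readings of it in the last picture disagreed.
- **Chutes:** both fresh bars match the outline expected at the right height to about 2 mm, and they look flat.
- **Yellow bar:** still in its place.
- **Gripper:** clear of everything. No wrist-force reading after a move was above about 2 N.

**What disagreed or went wrong:**
- **Fingertips:** they ended about 10 mm behind the reported tool point, not 14 mm ahead of it. My first grip on the oldest red bar therefore closed above it, and I went lower and gripped again.
- **Tool tilt:** the tool slowly tilted to about 0.17 rad over the run. I corrected the green insertion for it, and the bar settled flat when released.

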